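# Clamp a pen blank in the drilling jig

## Robot

A 7-joint arm with a two-finger parallel gripper is mounted at the origin on a cart in front of the work surface, level with it; the furniture and walls round the work are solid. World frame = base frame: x ahead of the robot, y to its left, z up, the work surface at z = 0. Lengths are in m, angles in rad, forces in N, time in s.
With the tool pointing down it reaches from about 0.4 to 0.85 m from the base axis. Payload 4.5 kg.
Tool frame: the origin (TCP) lies midway between the tips of the shut fingers; the grasp point (between the pads) lies 19 mm behind it; z points along the fingers, y is the direction in which the jaws open and shut (so a half turn about z gives the same grasp; the last joint's range is limited). The gripper opens to 88 mm and grips with 3 to 60 N. Pads are 18 mm wide; open, the fingers measure 123 mm over their backs; the gripper's body (75 mm by 187 mm) begins 45 mm behind the grasp point.
Start: joints at [1.143, 0.689, -0.195, 1.565, 0.157, 0.902, -0.215], TCP at [0.279, -0.56, 0.239] pointing down, gripper open.
Joint ranges: [-3.01, 3.01], [-0.46, 2.08], [-1.47, 1.51], [0.13, 2.56], [-1, 4.14], [0.04, 2.09], [-2.66, 2.66]. Speed limits (rad/s): [2.57, 2.57, 3.14, 3.14, 3.14, 3.14, 3.14].

## Interface

Orientations are given as a unit quaternion [x, y, z, w].
In Python, from plant import get_state, snapshot, finish_job, regions_of gives the robot as it stands.
- The arm moves only by the tool send_rows, never from a script. Its argument "series" is a list of rows, each an object of numbers: "grip": the opening, from 0 (shut) to 1 (fully open); "dx", "dy", "dz": the shift along the tool's x, y, z in mm; "turn": the turn about the tool's z in rad. A call has 1 to 20 rows; each row shifts and turns the commanded pose from where the row before left it, along the tool's axes as they then stand; what a row does not reach is not made up. A row lasts 1/10 s, in which the tool goes at most 50 mm and 8.59 degrees, less where a joint would pass 70% of its speed; a pose out of reach is approached as far as the arm can. A call is refused whole if a number of a shift passes 50 or a number of a turn 0.15, either way. A call with a gripper value outside its range is refused whole. The fingers move at their own pace and stop on an object; "force" is the grip in N (left out, the last holds). Time passes only in rows, so rows that do not move let the fingers close. It gives the time, the measured TCP pose, the force and the opening at its end, in the units of the state.
- get_state(): the state, without advancing time (a new reading comes with each control period).
- snapshot(name): name is "side" or "top"; returns a dict with "img" (420x560x3 uint8, red, green, blue), "depth" (420x560 float32, m along the optical axis (not along the pixel's ray), 0 where there is no reading), "fov_y" (degrees; the focal length in pixels is half the picture's height over the tangent of half this angle, whatever the lens; pixels are square), "cx", "cy" (the principal point, pixels), "R" (3x3) and "t" (3): a world point X has camera coordinates R X + t. Camera axes: x right, y down, z forward; pixel columns grow to the right and rows downward; lengths in m; the calibration is good to about 2 mm. A picture is of the moment at which its call begins.
- finish_job(): hands the job in, once; it reports no verdict.
Trained networks look in a picture, given as the dict that the camera call returned (one of the last four; its "shot" number tells which), for a name from the list of things; names that differ only in an ending like _2 or _b are one class to them, and where a whole thing is asked for, a point or a joint stands for the part that bears it (a point fixed in the world has none). Each returns a list of dicts, best first, with "score" (0 to 1); they miss things now and then, are a little off and sometimes report something else, mostly with a low value. They report only what shows in the picture. A call takes as long as a camera call. They do not tell look-alikes from the thing itself.
- regions_of(picture, target): "pixels" (420x560 bool, what is visible of it) and "extent" ([left, top, right, bottom] in pixels, round what is visible of it).
The state is a dict: "clock": time; "q": joint angles; "qd": joint speeds; "joint_torque": joint torques, N m; "tool_pos": TCP position; "eef_rot": TCP orientation; "contact_force": force on the tool from outside, world axes, zero at the start; "moment": the same for the moment, N m; "opening": opening from 0.0 (shut) to 1.0 (fully open).
Only numpy, scipy, OpenCV 4.12 (cv2) and the standard library are available. Lean on these libraries where they do the work, as an engineer would, in place of code of your own. Each camera call takes 0.05 s, during which the arm holds its last target.

## Task

Get the pen blank ready for drilling: lay it on the rail of the drilling jig between the cheeks and push it gently home, with its end against the end plate. Then swing the sprung clamp lever over it by its black knob, up the cam and over the crest, until it drops into the low notch with its foot holding the blank down; do not force the lever against the far wall of the notch. Let go, with the blank still home and clamped, and leave the other things on the bench where they are.

Things in the scene. Friction and masses are not known exactly. Their poses are not given: they have to be found in the camera images.
- pen_blank: The work: a plain square wooden blank 22 x 22 x 150 mm, 70 to 140 g, lying by itself on the bench left of the jig and nearer the robot. Origin at the centre of its underside, long axis = its y, z up. Its two ends and four sides are alike. Grip it across its 22 mm width near the middle.
- drill_jig: The grey cast drilling jig, fixed to the bench. Its pose is the frame of all 'jig' sizes here: origin 12 mm over the bench, z up, yaw within 0.25 rad of the world's. Base plate x -80 to 100, y -110 to 80 mm, top at z 12. The rail for the blank is 18 mm wide, runs along jig y at x -35, y -90 to 60 mm, top at z 32; beside it there is room for fingers between the pairs of cheeks.
- blank_home (a point): Where the blank's origin lies when it is home: jig (-35, -15, 32) mm, on the rail, the blank's long axis along jig y, its end against the end plate (within 2 mm). Two pairs of cheeks, 26 mm apart inside (2 mm play each side), tops at jig z 53 mm and slightly flared, stand at jig y -80 to -62 and y 40 to 58 mm; lower the blank between them from above.
- end_plate: The upright end plate with the brass drill bush, part of the jig, 56 mm wide, top at jig z 74 mm. Origin at jig (-35, -90, 12) mm, at the foot of its face, which looks to jig +y. The blank is slid along jig -y against it until it is felt: the poses are not exact enough. 5 to 15 N is right; over 35 N harms the bush's setting.
- clamp_pivot (a point): Point on the vertical axis of the clamp's post, jig (60, 0, 88) mm. The spring cap on top of the post is 38 mm across and ends at jig z 139 mm.
- lever_knob (a point): Centre of the lever's upright round black knob: 26 mm across, jig z 108 to 144 mm when parked, on a 12 mm stem, 155 mm from the pivot axis, so it travels on a circle of that radius. The lever's bar under it is 16 mm wide, top at jig z 94 mm when parked; both rise 8 mm on the crest: keep fingertips 10 mm or more above the parked bar. Cage the knob loosely or push it from the side.
- clamp_foot (a point): Centre of the underside of the clamp's round rubber foot, 19 mm across, on the lever 95 mm from the pivot axis.
- cam_roller (a point): Centre of the 12 mm roller under the lever, 60 mm from the pivot. It rides on the top edge of a curved steel cam quadrant: flat, ramp (0.52 rad long), crest (0.26 rad), notch 14 mm deep, then a high far wall. At the knob, turning takes 1 to 2 N on the flat, 8 to 10 N on the ramp, next to none on the crest; the lever snaps ahead as it drops and the wall then stops it hard.
- clamp_lever (a joint): Lever angle, rad. 0: parked along jig +y; grows anticlockwise from above; at pi/2 the lever points along jig -x. Starts at -0.05 to 0.2. The quadrant's setting varies and is not reported, so feel for the notch: the ramp begins at 0.38 to 0.95, the lever drops at 1.17 to 1.83, and the wall stops it at 1.31 to 1.88. Up to 25 N at the knob against the wall is in order; over 32 N bends the clamp.
- clamp_lift (a joint): Height of the lever on its post, m, pressed down with about 40 N (50 N on the crest) by its spring and weight. About -0.001 parked on the flat, +0.007 on the crest, about -0.005 when dropped into the notch with its foot on a blank that lies on the rail (about 34 N). A tight grip on the knob can hold it up; it drops when let go over the notch.
- sanding_block: Bystander: a brown sanding block 52 x 68 x 24 mm on the bench left of the jig. Origin at the centre of its underside.
- pencil: Bystander: a flat carpenter's pencil, 163 mm long, near the bench's front edge. Origin at the centre of its underside.
Mind the look-alikes: they are no part of the job. Several things have the shape of the pen_blank; the one meant has the colours described above.

How it is judged:
By the outcome, as a careful person would: the job done as asked, in the order asked, and still so for the second after the job is handed in, with the robot touching nothing.
It also fails if it takes over 70 s, if anything falls off the work surface, if the arm or the gripper's body presses on something with over 40 N, if the wrist force passes 120 N, or if a joint passes its speed limit or range.

## Working session

There is one attempt and no reset: what is moved stays moved. The work goes in short steps, Python scripts to look and compute and a tool call to move; the robot and the scene stay as the last step left them, time stands still between calls to the robot, and variables do not carry over. Pictures are saved under pics/ and viewed, and the job is handed in when it is done.

Besides the shell and the picture viewer there is one more tool, called after "Call:" by a JSON object that holds its "op" and its "data". send_rows: Moves the arm, as the interface text tells. Its arguments: {"type":"object","properties":{"series":{"type":"array","items":{"type":"object","properties":{"grip":{"type":"number"},"dx":{"type":"number"},"dy":{"type":"number"},"dz":{"type":"number"},"turn":{"type":"number"}}}},"force":{"type":"number"}},"required":["series"]}

```bash
ls; mkdir -p pics; cat > h.py <<'E'
import numpy as np, cv2
from plant import get_state, snapshot, finish_job, regions_of
def K(s):
    f=s["img"].shape[0]/2/np.tan(np.radians(s["fov_y"])/2); return f,s["cx"],s["cy"]
def cloud(s):
    f,cx,cy=K(s); d=s["depth"]; v,u=np.mgrid[:d.shape[0],:d.shape[1]]
    P=np.stack([(u-cx)/f*d,(v-cy)/f*d,d],-1)
    W=(P-np.array(s["t"]))@np.array(s["R"]); W[d==0]=np.nan; return W
def proj(s,X):
    f,cx,cy=K(s); c=np.array(s["R"])@np.array(X)+s["t"]; return c[0]/c[2]*f+cx,c[1]/c[2]*f+cy
def save(n,im,k=1):
    im=cv2.resize(im[:,:,::-1],None,fx=k,fy=k,interpolation=cv2.INTER_CUBIC); cv2.imwrite("pics/"+n+".png",im)
E
python3 - <<'E'
from h import *
import pickle
st=get_state(); print(st)
for n in("top","side"):
    s=snapshot(n); save(n+"0",s["img"],1.4); pickle.dump(s,open(n+"0.pkl","wb"))
    print(n,s["fov_y"],s["cx"],s["cy"],s["R"],s["t"],s["shot"])
    W=cloud(s)
    for t in("pen_blank","drill_jig","lever_knob","clamp_lever","sanding_block","pencil","end_plate"):
        try:
            for r in regions_of(s,t)[:6]:
                m=r["pixels"]; print(t,round(r["score"],2),r["extent"],m.sum(),np.round(np.nanmedian(W[m],0),3))
        except Exception as e: print(t,e)
E
```

```text
pics
{'clock': 0.0, 'q': array([ 1.14279993,  0.68998359, -0.19452134,  1.5663312 ,  0.15731796,
        0.90247284, -0.21511242]), 'qd': array([ 0.00061704, -0.00217034, -0.00047933,  0.00127339,  0.00060559,
        0.0001805 , -0.00070336]), 'joint_torque': array([ 4.14246288e-04, -5.27559721e+01, -1.26613598e+00, -1.53432387e+01,
       -5.26123226e-02,  6.59403144e-03,  1.37536827e-04]), 'tool_pos': array([ 0.27815435, -0.5590012 ,  0.23791388]), 'eef_rot': array([ 9.73450857e-01,  2.28894339e-01, -2.71722285e-04, -8.58574443e-04]), 'contact_force': array([0.15929342, 0.4126669 , 0.38770093]), 'moment': array([-0.00175964, -0.04919348,  0.01474801]), 'opening': 1.0000284144986669}
top 42.942147887982756 278.7193186262105 218.4496841474805 [[-0.12552216 -0.99208787 -0.00241809]
 [-0.96692318  0.12288303 -0.22351583]
 [ 0.22204449 -0.02571808 -0.9746973 ]] [0.39176196 0.48225864 1.35142249] 1
pen_blank 0.83 [262.6, 231.9, 303.4, 273.8] 476 [0.443 0.33  0.021]
pen_blank 0.59 [131.2, 243.3, 147.5, 303.9] 548 [0.443 0.711 0.021]
drill_jig 0.74 [311.8, 166.0, 417.4, 245.0] 4337 [0.532
[... 570 characters left out ...]
 [ 0.04220888  0.73575894 -0.67592692]] [-0.46038619  0.34125764  0.87681625] 2
pen_blank 0.87 [242.6, 228.1, 285.5, 268.5] 535 [0.447 0.321 0.02 ]
pen_blank 0.62 [231.2, 156.8, 281.3, 169.3] 403 [0.441 0.708 0.018]
drill_jig 0.83 [266.3, 231.1, 363.6, 380.3] 6637 [0.548 0.042 0.024]
lever_knob 0.86 [305.5, 233.5, 343.9, 319.6] 737 [0.568 0.161 0.104]
lever_knob 0.63 [220.0, 311.2, 247.9, 370.9] 418 [0.373 0.053 0.007]
clamp_lever 0.72 [303.9, 228.9, 339.4, 314.9] 653 [0.569 0.155 0.104]
sanding_block 0.59 [262.7, 193.9, 289.4, 222.1] 447 [0.492 0.462 0.022]
pencil 0.67 [220.3, 312.3, 249.6, 371.5] 378 [0.372 0.055 0.007]
end_plate 0.97 [281.6, 350.4, 313.6, 373.3] 556 [ 0.499 -0.032  0.063]
```

View pics/top0.png

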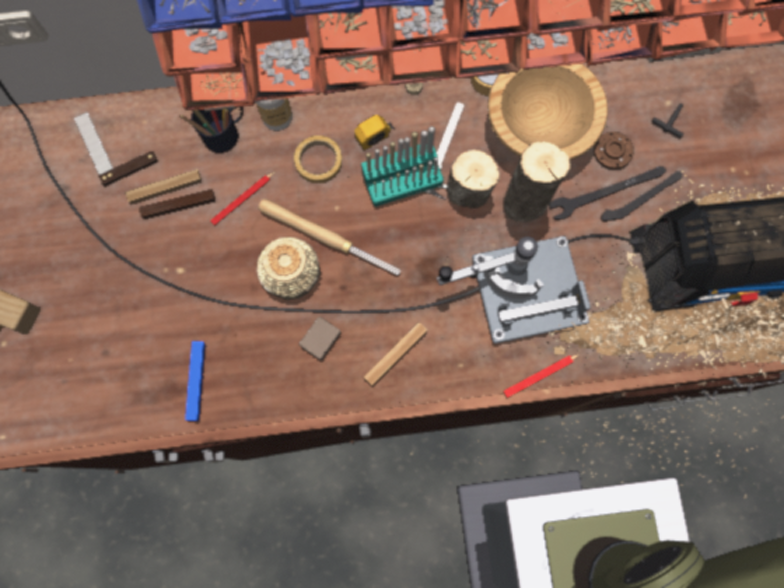

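View pics/side0.png

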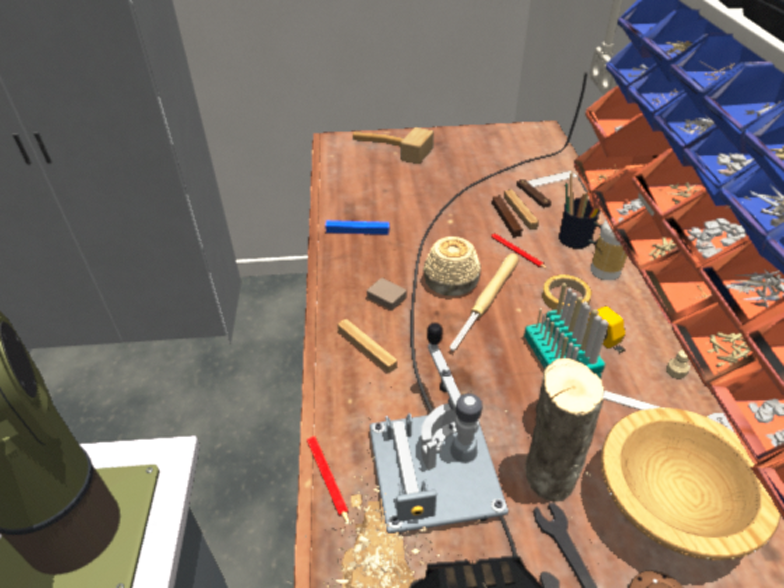

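Candidates for the blank in the top image (native pixels): tan blank (282,252), blue blank (139,272), and the tan and dark strips at (117,133) and (127,146). The only plain wooden one left of the jig and nearer the robot is (282,252). I'll check it in a crop and measure its pose.

```bash
python3 - <<'E'
from h import *
import pickle
T=pickle.load(open("top0.pkl","rb"));S=pickle.load(open("side0.pkl","rb"))
a=cv2.resize(T["img"][150:290,250:430],None,fx=4.2,fy=4.2,interpolation=cv2.INTER_CUBIC); save("crop_top",a)
a=cv2.resize(S["img"][215:390,230:380],None,fx=3.4,fy=3.4,interpolation=cv2.INTER_CUBIC); save("crop_side",a)
for s,box in((T,(255,225,312,280)),(S,(236,220,292,275))):
    W=cloud(s);x0,y0,x1,y1=box
    hsv=cv2.cvtColor(s["img"],cv2.COLOR_RGB2HSV)
    P=W[y0:y1,x0:x1].reshape(-1,3); P=P[(P[:,2]>.014)&(P[:,2]<.035)]
    (c,wh,ang)=cv2.minAreaRect((P[:,:2]*1000).astype(np.float32)); print(len(P),c,wh,ang,np.median(P[:,2]))
    m=P[:,:2].mean(0);w,v=np.linalg.eigh(np.cov((P[:,:2]-m).T));print(m,np.arctan2(v[1,1],v[0,1]),np.sqrt(w*12))
    # jig
    for lo,hi in((.018,.03),(.036,.05),(.055,.07),(.07,.09),(.095,.11),(.11,.128),(.128,.145),(.145,.17)):
        Q=W.reshape(-1,3);Q=Q[(Q[:,2]>lo)&(Q[:,2]<hi)&(Q[:,0]>.38)&(Q[:,0]<.72)&(Q[:,1]<.24)&(Q[:,1]>-.1)]
        if len(Q)>5:
            print(lo,hi,len(Q),np.round(Q.mean(0),3),[np.round(z,1) for z in cv2.minAreaRect((Q[:,:2]*1000).astype(np.float32))],np.round(np.median(Q[:,2]),4))
E
```

```text
473 (443.15875244140625, 329.6343078613281) (22.866741180419922, 149.84808349609375) 37.23301696777344 0.021474658860687758
[0.4424896  0.33039504] 2.2243885190177055 [0.02256852 0.15205221]
0.018 0.03 2920 [0.529 0.045 0.024] [array([556.2,  28.8]), array([328.9, 255.5]), np.float64(0.4)] 0.0236
0.036 0.05 645 [0.519 0.052 0.043] [array([545.3,  44.2]), array([394.3, 202.6]), np.float64(21.6)] 0.0432
0.055 0.07 408 [0.562 0.075 0.063] [array([594.7,  62.2]), array([269.3, 159. ]), np.float64(7.0)] 0.0634
0.07 0.09 330 [0.575 0.045 0.079] [array([595.1,  70.7]), array([251.7, 210.3]), np.float64(0.7)] 0.0789
0.095 0.11 415 [0.595 0.134 0.103] [array([620.6, 121.1]), array([144.4, 240.3]), np.float64(60.8)] 0.1037
0.11 0.128 121 [0.651 0.076 0.118] [array([605.4, 105.1]), array([106.9, 259.3]), np.float64(48.3)] 0.1176
0.128 0.145 145 [0.63  0.083 0.137] [array([606.8, 106.5]), array([113.6, 266.9]), np.float64(45.8)] 0.1384
0.145 0.17 350 [0.612 0.102 0.153] [array([609. , 106.2]), array([114.6, 272. ]), np.float64(44.5)] 0.1516
400 (445.2227478027344, 329.7440185546875) (24.18577575
[... 287 characters left out ...]
27.2,  38. ]), array([343.2, 197.2]), np.float64(16.3)] 0.0429
0.055 0.07 632 [0.559 0.046 0.063] [array([583.3,  68. ]), array([248.6, 189.9]), np.float64(8.3)] 0.0636
0.07 0.09 605 [0.572 0.02  0.079] [array([595.6,  70.5]), array([248. , 212.7]), np.float64(0.2)] 0.079
0.095 0.11 550 [0.601 0.108 0.103] [array([632.2, 109.3]), array([142.7, 266.3]), np.float64(61.6)] 0.1035
0.11 0.128 277 [0.654 0.043 0.118] [array([606.7,  88.5]), array([ 86.6, 288.4]), np.float64(34.8)] 0.1177
0.128 0.145 337 [0.634 0.061 0.137] [array([605.9,  90.8]), array([ 89.4, 292.8]), np.float64(35.9)] 0.137
0.145 0.17 548 [0.633 0.064 0.153] [array([605.4,  93.3]), array([ 88.9, 295.5]), np.float64(34.0)] 0.1514
```

```bash
ls pics
```

```text
crop_side.png
crop_top.png
side0.png
top0.png
```

View pics/crop_top.png

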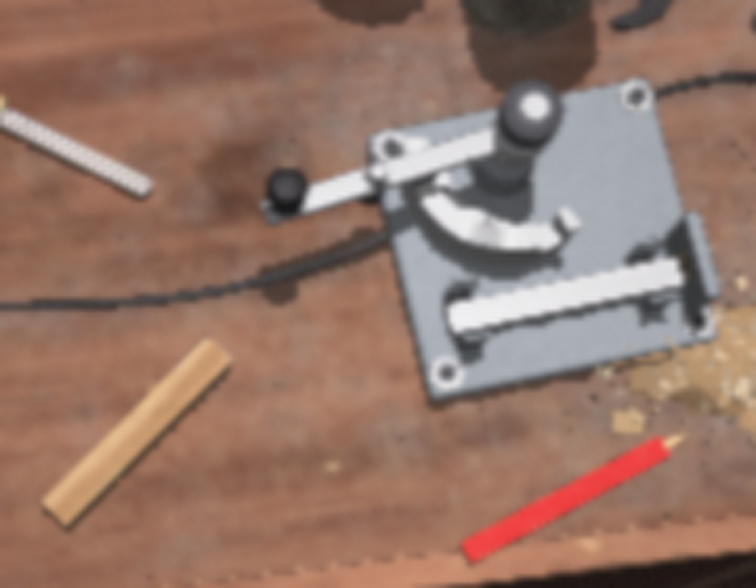

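View pics/crop_side.png

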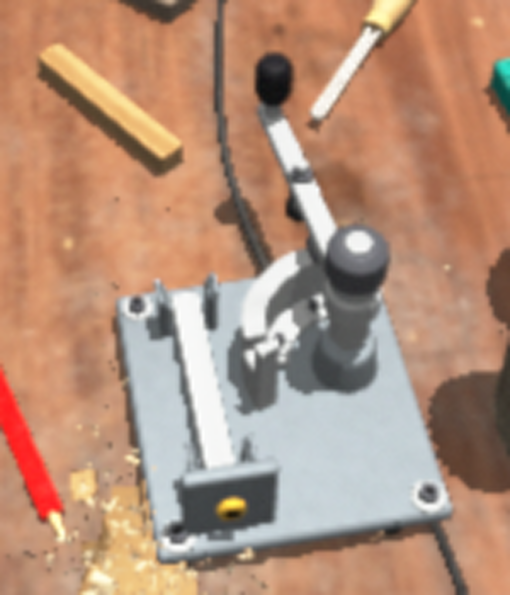

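The crop confirms it: plain tan wood at crop-top (137,432), the blank. The jig shows its rail at (565,297), cap at (530,110) and knob at (288,188). Next, the jig's pose.

```bash
cat > jig.py <<'E'
from h import *
import pickle
T=pickle.load(open("top0.pkl","rb"));S=pickle.load(open("side0.pkl","rb"))
for n,s in(("top",T),("side",S)):
    W=cloud(s); Z=W[...,2]; im=s["img"].astype(int); hsv=cv2.cvtColor(s["img"],cv2.COLOR_RGB2HSV)
    roi=(W[...,0]>.42)&(W[...,0]<.70)&(W[...,1]>-.08)&(W[...,1]<.2)
    plate=roi&(Z>.0195)&(Z<.0275)&(hsv[...,1]<70)
    m=cv2.morphologyEx(plate.astype(np.uint8),cv2.MORPH_OPEN,np.ones((3,3)))
    nn,lab,stt,_=cv2.connectedComponentsWithStats(m); k=1+np.argmax(stt[1:,4]); m=lab==k
    P=W[m]; print(n,"plate",len(P),cv2.minAreaRect((P[:,:2]*1000).astype(np.float32)),np.median(P[:,2]))
    rail=roi&(Z>.040)&(Z<.047)&(hsv[...,2]>150)
    nn,lab,stt,_=cv2.connectedComponentsWithStats(rail.astype(np.uint8)); k=1+np.argmax(stt[1:,4]); P=W[lab==k]
    print(" rail",len(P),cv2.minAreaRect((P[:,:2]*1000).astype(np.float32)),np.median(P[:,2]))
    c=P[:,:2].mean(0);w,v=np.linalg.eigh(np.cov((P[:,:2]-c).T));print("  pca",c,np.arctan2(v[1,1],v[0,1]),np.sqrt(12*w))
    cap=(Z>.142)&(Z<.153)&(W[...,0]>.5)&(W[...,0]<.68)&(W[...,1]>-.05)&(W[...,1]<.1)
    P=W[cap];print(" cap",len(P),np.round(P.mean(0),4),cv2.minEnclosingCircle((P[:,:2]*1000).astype(np.float32)))
    kn=(Z>.142)&(Z<.162)&(W[...,0]>.5)&(W[...,0]<.62)&(W[...,1]>.12)&(W[...,1]<.24)
    P=W[kn];print(" knob",len(P),np.round(P.mean(0),4),cv2.minEnclosingCircle((P[:,:2]*1000).astype(np.float32)),np.nanmax(P[:,2]))
    bar=(Z>.099)&(Z<.1075)&(hsv[...,2]>120)&(W[...,0]>.5)&(W[...,0]<.66)&(W[...,1]>0.03)&(W[...,1]<.24)
    P=W[bar];c=P[:,:2].mean(0);w,v=np.linalg.eigh(np.cov((P[:,:2]-c).T));print(" bar",len(P),c,np.arctan2(v[1,1],v[0,1]),np.sqrt(12*w))
E
python3 jig.py
```

```text
top plate 325 ((559.5620727539062, -1.9663810729980469), (58.853851318359375, 104.47659301757812), 80.38642120361328) 0.023123751888517195
 rail 282 ((491.66845703125, 51.083770751953125), (18.14251136779785, 149.54994201660156), 4.574933052062988) 0.043309126932276745
  pca [0.49142913 0.0536504 ] 1.6521436157269245 [0.01800766 0.1485213 ]
 cap 171 [0.5946 0.0704 0.1481] ((623.5604248046875, 48.88408660888672), 65.24190521240234)
 knob 84 [0.5537 0.2273 0.1516] ((555.0699462890625, 226.1729278564453), 12.728471755981445) 0.15845908985569143
 bar 219 [0.56985066 0.14951931] 1.770066842428644 [0.01709654 0.12959821]
side plate 2870 ((564.1834106445312, 30.851638793945312), (205.66824340820312, 165.9653778076172), 73.24288940429688) 0.02312493706020007
 rail 420 ((492.3204650878906, 63.37886047363281), (17.844234466552734, 128.83262634277344), 4.847871780395508) 0.04303314962614205
  pca [0.49245285 0.05959286] 1.6559853176355266 [0.01769453 0.12737202]
 cap 250 [0.5923 0.0682 0.1482] ((624.30419921875, 50.631080627441406), 62.31562042236328)
 knob 90 [0.556  0.2226 0.1505] ((556.7453002929688, 224.7995147705078), 12.60629653930664) 0.15647150742555818
 bar 253 [0.56875076 0.16115345] 1.7847632957305128 [0.01838809 0.1344608 ]
```

```bash
cat >> h.py <<'E'
YAW=0.083; O=np.array([0.5256,0.0689,0.012])
def tojig(W):
    c,s=np.cos(YAW),np.sin(YAW); R=np.array([[c,-s,0],[s,c,0],[0,0,1]]); return (W-O)@R
def toworld(p):
    c,s=np.cos(YAW),np.sin(YAW); R=np.array([[c,-s,0],[s,c,0],[0,0,1]]); return R@np.array(p)+O
E
python3 - <<'E'
from h import *
import pickle
for n in("top","side"):
    s=pickle.load(open(n+"0.pkl","rb")); W=cloud(s); J=tojig(W)*1000
    H=np.full((20,22),-1)
    for p in J.reshape(-1,3):
        if np.isnan(p).any():continue
        i=int((90-p[1])//10);j=int((p[0]+90)//9)
        if 0<=i<20 and 0<=j<22: H[i,j]=max(H[i,j],int(p[2]))
    print(n,"cols x from -90 step 9");
    for i in range(20): print("%4d"%(90-10*i-5)," ".join("%4d"%h for h in H[i]))
    r=np.hypot(W[...,0],W[...,1]); az=np.arctan2(W[...,1],W[...,0])
    m=(r>.45)&(r<.78)&(az<.75)&(az>-1.1)
    i=np.nanargmax(np.where(m,W[...,2],-1)); print("max z",W.reshape(-1,3)[i])
    for h in(.12,.15,.2):
        q=m&(W[...,2]>h); print(h,q.sum(), np.round(np.nanmin(W[q],0),2) if q.any() else'', np.round(np.nanmax(W[q],0),2) if q.any() else '')
E
```

```text
top cols x from -90 step 9
  85   -1   -1    7    8    9    7   -1    7    9    7   -1   -1   12    8   93   98   95   -1   -1   -1    8   -1
  75   -1   17   22   17   18   19   15   18   13   11   16   15   16   17   96   96   92   -1   12   18   19   10
  65   -1   18   23   20   18   30   35   16   16   15   15   15   56   56   85   96   96   61   56   20   16    4
  55   -1   17   17   53   59   38   35   54   52   19   14   53   60   61   56   96   95   85   58   13   14    3
  45   -1   14   17   56   54   35   35   53   55   16   56   59   58   54   50   98   94   -1   -1   16   13    4
  35   -1   17   19   14   18   35   35   13   13   15   62   59   58   11   20   94   96   89   -1   17   15    5
  25   -1   13   15   17   15   40   34   33   16   61   67   58   22   20   17   94   98   91   -1   16   11    5
  15   -1   14   17   17   29   36   36   30   16   65   65   -1   23   22  138  139  142  139  135   13   16   -1
   5   -1   17   14   14   15   35   36   28   17   67   64   -1   16   16  138  141  145  143  142   14   15   -1
  -5   -1   15   16   16   15   35   3
[... 3222 characters left out ...]
1   13   13   12   14   12   14   12   14   13   13   10
 -75    2   13   14   12   52   -1   -1   48   54   -1   13   14   12   14   14   14   14   13   13   13   13   10
 -85    3   13   13   70   -1   70   -1   -1   -1   11   13   13   13   14   13   12   13   13   12   14   13    9
 -95   14   15   22   74   76   75   75   77   76   74   14   14   14   13   13   15   13   12   13   21   19   11
-105   18   23   19   49   63   70   70   56   48   40   13   13   12   13   13   12   14   13   14   21   17    8
max z [ 0.55198435 -0.20968351  0.22435026]
0.12 4606 [ 0.47 -0.21  0.12] [0.76 0.24 0.22]
0.15 3862 [ 0.47 -0.21  0.15] [0.75 0.24 0.22]
0.2 2404 [ 0.5  -0.21  0.2 ] [0.75 0.08 0.22]
```

```bash
cat > plan.py <<'E'
# prints rounded rows (tool axes) for a sequence of (x,y,z,yaw) waypoints; yaw = world angle of tool x, tool pointing down
from h import *
import json
def pose():
    st=get_state(); from scipy.spatial.transform import Rotation as Ro
    M=Ro.from_quat(st["eef_rot"]).as_matrix(); p=st["tool_pos"]
    return np.array([*p,np.arctan2(M[1,0],M[0,0])]),M,st
def plan(wps,step=35.,cyl=False,start=None,rnd=.5):
    cur=np.array(start if start is not None else pose()[0],float); tgt=cur.copy(); rows=[]
    for w in wps:
        w=np.array(w,float); a=tgt.copy()
        f=lambda p:np.array([np.hypot(p[0],p[1]),np.arctan2(p[1],p[0]),p[2],p[3]]) if cyl else p
        g=lambda p:np.array([p[0]*np.cos(p[1]),p[0]*np.sin(p[1]),p[2],p[3]]) if cyl else p
        A,B=f(a),f(w); D=B-A
        L=np.linalg.norm([D[0],D[2],(D[1]*max(A[0],B[0]))])*1000 if cyl else np.linalg.norm(D[:3])*1000
        n=max(1,int(np.ceil(max(L/step,abs(D[3])/.12))))
        for i in range(1,n+1):
            p=g(A+D*i/n); d=p-cur; c,s=np.cos(cur[3]),np.sin(cur[3])
            dx=(d[0]*c+d[1]*s)*1000; dy=(d[0]*s-d[1]*c)*1000; dz=-d[2]*1000; tn=-d[3]
            dx,dy,dz=[round(v/rnd)*rnd for v in(dx,dy,dz)]; tn=round(tn,3)
            rows.append(dict(dx=dx,dy=dy,dz=dz,turn=tn))
            cur=cur+np.array([(dx*c+dy*s)/1000,(dx*s-dy*c)/1000,-dz/1000,-tn])
        tgt=w
    print(len(rows)); 
    for i in range(0,len(rows),20): print(json.dumps(rows[i:i+20]).replace(" ",""))
    print("end",cur)
E
python3 - <<'E'
from plan import *
p,M,st=pose(); print(p,M)
plan([[p[0],p[1],.33,p[3]]],step=40)
q=p.copy();q[2]=.33
plan([[.4618,.3059,.25,2.227]],cyl=True,start=q,step=38)
E
```

```text
[ 0.27851814 -0.55954031  0.23876761  0.4618042 ] [[ 8.95250066e-01  4.45564039e-01  8.14330318e-05]
 [ 4.45564045e-01 -8.95250061e-01 -9.68788586e-05]
 [ 2.97371912e-05  1.23014436e-04 -9.99999992e-01]]
3
[{"dx":0.0,"dy":0.0,"dz":-30.5,"turn":-0.0},{"dx":0.0,"dy":0.0,"dz":-30.5,"turn":-0.0},{"dx":0.0,"dy":0.0,"dz":-30.0,"turn":-0.0}]
end [ 0.27851814 -0.55954031  0.32976761  0.4618042 ]
29
[{"dx":36.5,"dy":-3.5,"dz":3.0,"turn":-0.061},{"dx":36.0,"dy":-3.5,"dz":2.5,"turn":-0.061},{"dx":36.0,"dy":-3.5,"dz":3.0,"turn":-0.061},{"dx":36.0,"dy":-3.0,"dz":2.5,"turn":-0.06},{"dx":36.0,"dy":-3.0,"dz":3.0,"turn":-0.061},{"dx":35.5,"dy":-3.0,"dz":2.5,"turn":-0.061},{"dx":35.5,"dy":-3.0,"dz":3.0,"turn":-0.061},{"dx":35.5,"dy":-3.0,"dz":2.5,"turn":-0.061},{"dx":35.5,"dy":-3.0,"dz":3.0,"turn":-0.061},{"dx":35.0,"dy":-2.5,"dz":2.5,"turn":-0.061},{"dx":35.0,"dy":-2.5,"dz":3.0,"turn":-0.061},{"dx":34.5,"dy":-2.5,"dz":2.5,"turn":-0.06},{"dx":35.0,"dy":-2.5,"dz":3.0,"turn":-0.061},{"dx":34.5,"dy":-2.5,"dz":2.5,"turn":-0.061},{"dx":34.5,"dy":-2.5,"dz":3.0,"turn":-0.061},{"dx":34.5,"dy":-2.0,"dz":2.5,"turn":-0.061},{"dx":34.0,"dy":-2.0,"dz":3.0,"turn":-0.061},{"dx":34.0,"dy":-2.0,"dz":2.5,"turn":-0.061},{"dx":34.0,"dy":-2.0,"dz":3.0,"turn":-0.061},{"dx":33.5,"dy":-2.0,"dz":2.5,"turn":-0.06}]
[{"dx":33.5,"dy":-1.5,"dz":3.0,"turn":-0.061},{"dx":33.5,"dy":-2.0,"dz":2.5,"turn":-0.061},{"dx":33.5,"dy":-1.5,"dz":3.0,"turn":-0.061},{"dx":33.0,"dy":-1.5,"dz":2.5,"turn":-0.061},{"dx":33.5,"dy":-1.5,"dz":3.0,"turn":-0.061},{"dx":32.5,"dy":-1.5,"dz":2.5,"turn":-0.061},{"dx":33.0,"dy":-1.0,"dz":3.0,"turn":-0.06},{"dx":32.5,"dy":-1.5,"dz":2.5,"turn":-0.061},{"dx":32.5,"dy":-1.0,"dz":3.0,"turn":-0.061}]
end [0.46196977 0.30587216 0.25       2.2268042 ]
```

Call:
{"op": "send_rows", "data": {"series": [{"grip":1,"dz":-30},{"dz":-30},{"dz":-30},{"dx":36,"dy":-3,"turn":-0.061},{"dx":36,"dy":-3,"turn":-0.061},{"dx":36,"dy":-3,"turn":-0.061},{"dx":36,"dy":-3,"turn":-0.061},{"dx":36,"dy":-3,"turn":-0.061},{"dx":36,"dy":-3,"turn":-0.061},{"dx":36,"dy":-3,"turn":-0.061},{"dx":35,"dy":-3,"turn":-0.061},{"dx":35,"dy":-3,"turn":-0.061},{"dx":35,"dy":-3,"turn":-0.061},{"dx":35,"dy":-3,"turn":-0.061},{"dx":35,"dy":-2,"turn":-0.061},{"dx":35,"dy":-2,"turn":-0.061},{"dx":34,"dy":-2,"turn":-0.061},{"dx":34,"dy":-2,"turn":-0.061},{"dx":34,"dy":-2,"turn":-0.061},{"dx":34,"dy":-2,"turn":-0.061}]}}

```text
schema error: expected keys grip, dx, dy, dz, turn
```

```bash
python3 - <<'E'
from plan import *
p,M,st=pose(); print(p,st["q"],M[:,2])
plan([[.4618,.3059,.15,2.227]],cyl=True,step=40)
E
```

```text
[ 0.27851814 -0.55954031  0.23876761  0.4618042 ] [ 1.14279608  0.68905595 -0.19460858  1.56531061  0.15728452  0.90248341
 -0.21511674] [ 8.14330318e-05 -9.68788586e-05 -9.99999992e-01]
27
[{"dx":39.0,"dy":-4.0,"dz":3.5,"turn":-0.065},{"dx":39.0,"dy":-3.5,"dz":3.0,"turn":-0.066},{"dx":38.5,"dy":-4.0,"dz":3.5,"turn":-0.065},{"dx":38.5,"dy":-3.5,"dz":3.0,"turn":-0.066},{"dx":38.5,"dy":-3.0,"dz":3.5,"turn":-0.065},{"dx":38.5,"dy":-3.5,"dz":3.0,"turn":-0.065},{"dx":38.0,"dy":-3.5,"dz":3.5,"turn":-0.066},{"dx":38.0,"dy":-3.0,"dz":3.5,"turn":-0.065},{"dx":37.5,"dy":-3.0,"dz":3.0,"turn":-0.065},{"dx":37.5,"dy":-3.0,"dz":3.5,"turn":-0.066},{"dx":37.5,"dy":-2.5,"dz":3.0,"turn":-0.065},{"dx":37.5,"dy":-3.0,"dz":3.5,"turn":-0.066},{"dx":37.0,"dy":-2.5,"dz":3.0,"turn":-0.065},{"dx":37.0,"dy":-2.5,"dz":3.5,"turn":-0.065},{"dx":37.0,"dy":-2.5,"dz":3.5,"turn":-0.066},{"dx":36.5,"dy":-2.5,"dz":3.0,"turn":-0.065},{"dx":36.5,"dy":-2.0,"dz":3.5,"turn":-0.065},{"dx":36.5,"dy":-2.0,"dz":3.0,"turn":-0.066},{"dx":36.0,"dy":-2.0,"dz":3.5,"turn":-0.065},{"dx":36.0,"dy":-2.0,"dz":3.5,"turn":-0.066}]
[{"dx":36.0,"dy":-2.0,"dz":3.0,"turn":-0.065},{"dx":35.5,"dy":-2.0,"dz":3.5,"turn":-0.065},{"dx":36.0,"dy":-1.5,"dz":3.0,"turn":-0.066},{"dx":35.0,"dy":-1.5,"dz":3.5,"turn":-0.065},{"dx":35.5,"dy":-1.5,"dz":3.0,"turn":-0.065},{"dx":35.0,"dy":-1.5,"dz":3.5,"turn":-0.066},{"dx":35.0,"dy":-1.5,"dz":3.5,"turn":-0.065}]
end [0.46161436 0.30592439 0.14976761 2.2268042 ]
```

All five keys are needed in every row.

Call:
{"op": "send_rows", "data": {"series": [{"grip":1,"dx":0,"dy":0,"dz":-30,"turn":0},{"grip":1,"dx":0,"dy":0,"dz":-30,"turn":0},{"grip":1,"dx":0,"dy":0,"dz":-30,"turn":0},{"grip":1,"dx":36,"dy":-3,"dz":0,"turn":-0.061},{"grip":1,"dx":36,"dy":-3,"dz":0,"turn":-0.061},{"grip":1,"dx":36,"dy":-3,"dz":0,"turn":-0.061},{"grip":1,"dx":36,"dy":-3,"dz":0,"turn":-0.061},{"grip":1,"dx":36,"dy":-3,"dz":0,"turn":-0.061},{"grip":1,"dx":36,"dy":-3,"dz":0,"turn":-0.061},{"grip":1,"dx":36,"dy":-3,"dz":0,"turn":-0.061},{"grip":1,"dx":35,"dy":-3,"dz":0,"turn":-0.061},{"grip":1,"dx":35,"dy":-3,"dz":0,"turn":-0.061},{"grip":1,"dx":35,"dy":-3,"dz":0,"turn":-0.061},{"grip":1,"dx":35,"dy":-3,"dz":0,"turn":-0.061},{"grip":1,"dx":35,"dy":-2,"dz":0,"turn":-0.061},{"grip":1,"dx":35,"dy":-2,"dz":0,"turn":-0.061},{"grip":1,"dx":34,"dy":-2,"dz":0,"turn":-0.061},{"grip":1,"dx":34,"dy":-2,"dz":0,"turn":-0.061},{"grip":1,"dx":34,"dy":-2,"dz":0,"turn":-0.061},{"grip":1,"dx":34,"dy":-2,"dz":0,"turn":-0.061}], "force": 20}}

```text
clock: 2.8
tool_pos: [0.5804, -0.0687, 0.3288]
eef_rot: [0.731, 0.682, 0.0, 0.0]
contact_force: [0.4, 0.2, 0.5]
opening: 0.998
```

```bash
python3 - <<'E'
from plan import *
p,M,st=pose(); print(p,st["q"],M[:,2])
plan([[.4618,.3059,.15,2.227]],cyl=True,step=40)
s=snapshot("side"); save("side1",s["img"],1.4); s=snapshot("top"); save("top1",s["img"],1.4)
E
```

```text
[ 0.58042841 -0.06867944  0.32876678  1.50108228] [ 0.32770364  0.56822366 -0.49745638  1.56041417  0.29438288  1.08775991
 -0.31102573] [ 4.17587882e-04 -1.22908540e-04 -9.99999905e-01]
12
[{"dx":34.0,"dy":-2.0,"dz":15.0,"turn":-0.06},{"dx":34.0,"dy":-1.5,"dz":15.0,"turn":-0.061},{"dx":34.0,"dy":-2.0,"dz":14.5,"turn":-0.06},{"dx":34.0,"dy":-1.5,"dz":15.0,"turn":-0.061},{"dx":33.5,"dy":-2.0,"dz":15.0,"turn":-0.06},{"dx":33.5,"dy":-1.5,"dz":15.0,"turn":-0.061},{"dx":33.5,"dy":-1.5,"dz":15.0,"turn":-0.06},{"dx":33.0,"dy":-1.5,"dz":14.5,"turn":-0.061},{"dx":33.0,"dy":-1.5,"dz":15.0,"turn":-0.06},{"dx":33.0,"dy":-1.5,"dz":15.0,"turn":-0.061},{"dx":32.5,"dy":-1.0,"dz":15.0,"turn":-0.06},{"dx":32.5,"dy":-1.5,"dz":15.0,"turn":-0.061}]
end [0.46182786 0.30565043 0.14976678 2.22708228]
```

View pics/side1.png

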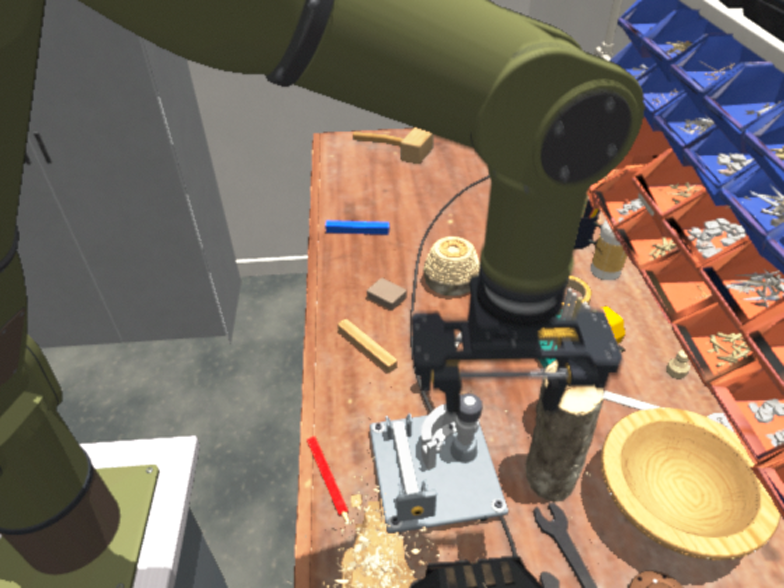

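View pics/top1.png

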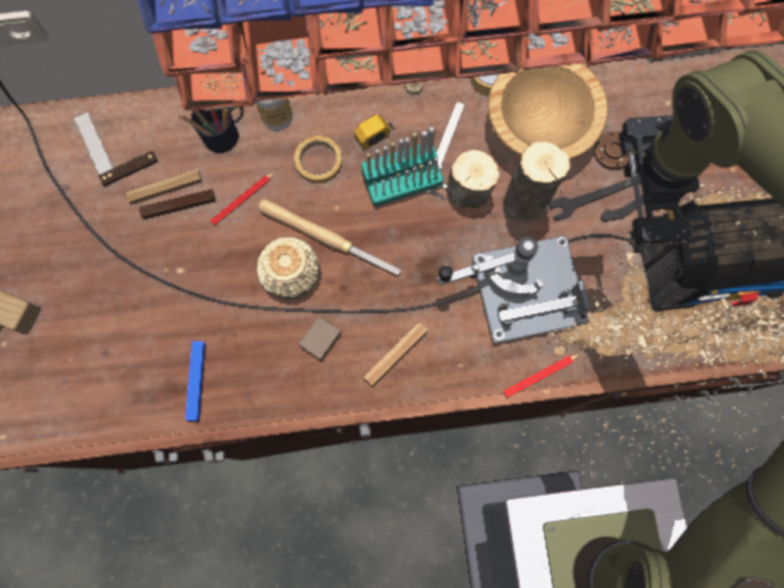

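The gripper's crossbar lies along the jaw direction, so it may clash with the spring cap at jig (60,0). I'll measure the real gripper outline in the tool frame.

```bash
python3 - <<'E'
from plan import *
p,M,st=pose()
for n in("side","top"):
    s=snapshot(n); W=cloud(s); L=((W-st["tool_pos"])@M)*1000
    m=(abs(L[...,0])<120)&(abs(L[...,1])<130)&(L[...,2]<15)&(L[...,2]>-260)
    print(n)
    for a in range(10,-250,-10):
        q=L[m&(L[...,2]<=a)&(L[...,2]>a-10)]
        if len(q)>8: print("z %d..%d n%d x %s y %s"%(a,a-10,len(q),np.round(np.percentile(q[:,0],[1,99])),np.round(np.percentile(q[:,1],[1,99]))))
E
```

```text
side
z 0..-10 n97 x [-10.   9.] y [-58.  58.]
z -10..-20 n115 x [-10.   9.] y [-58.  58.]
z -20..-30 n119 x [-10.  10.] y [-59.  59.]
z -30..-40 n105 x [-10.   4.] y [-59.  60.]
z -40..-50 n89 x [-10.   3.] y [-47.  60.]
z -50..-60 n25 x [-10.  11.] y [51. 57.]
z -60..-70 n88 x [-33.  22.] y [-85.  85.]
z -70..-80 n619 x [-34.  22.] y [-84.  84.]
z -80..-90 n987 x [-34.  25.] y [-84.  84.]
z -90..-100 n615 x [-34.  19.] y [-93.  91.]
z -100..-110 n2811 x [-34.  33.] y [-92.  93.]
z -110..-120 n375 x [-22.  13.] y [-40.  16.]
z -120..-130 n222 x [-20.  16.] y [-40.  17.]
z -130..-140 n51 x [-20.  20.] y [-40.  -7.]
z -140..-150 n236 x [-34.  29.] y [-40.  15.]
z -150..-160 n527 x [-36.  32.] y [-40.  30.]
z -160..-170 n660 x [-36.  11.] y [-36.  35.]
z -170..-180 n118 x [-35. -12.] y [-30.  20.]
z -180..-190 n484 x [-37.   3.] y [-37.  33.]
z -190..-200 n359 x [-37.   4.] y [-38.  33.]
z -200..-210 n539 x [-36.   5.] y [-36.  34.]
z -210..-220 n453 x [-35.   2.] y [-36.  30.]
z -220..-230 n473 x [-35.  -2.] y [-36.  31.]
z -230..-240 n495 x [-35.   1.] y [-35.  31.]
z -240..-250 n516 
[... 263 characters left out ...]
.] y [-92.  79.]
z -90..-100 n161 x [-31.  32.] y [-94.  89.]
z -100..-110 n1207 x [-35.  31.] y [-95.  92.]
z -110..-120 n97 x [-25.  26.] y [-90.  89.]
z -120..-130 n46 x [-22.  17.] y [-43. -35.]
z -130..-140 n38 x [-22.  17.] y [-42. -38.]
z -140..-150 n90 x [-33.  32.] y [-43.   3.]
z -150..-160 n266 x [-37.  34.] y [-42.  14.]
z -160..-170 n208 x [-21.  34.] y [-38.  21.]
z -180..-190 n132 x [-21.  35.] y [-39.  19.]
z -190..-200 n109 x [-26.  35.] y [-39.  14.]
z -200..-210 n163 x [-26.  35.] y [-38.  20.]
z -210..-220 n126 x [-23.  34.] y [-37.   7.]
z -220..-230 n108 x [-17.  36.] y [-37.   7.]
z -230..-240 n136 x [-14.  43.] y [-38.  17.]
z -240..-250 n160 x [-7. 43.] y [-37.  17.]
```

```bash
python3 - <<'E'
from plan import *
import pickle
for n in("top","side"):
    s=pickle.load(open(n+"0.pkl","rb")); J=tojig(cloud(s))*1000
    d=J[...,:2]-[60,0]; r=np.hypot(d[...,0],d[...,1]); a=np.arctan2(-d[...,0],d[...,1])
    for r0 in range(20,176,8):
        m=(r>=r0)&(r<r0+8)&(abs(a-.11)<.25)&(J[...,2]>80)
        if m.sum()>2: q=J[m]; print(n,r0,m.sum(),"ang %.3f z med %.0f max %.0f"%(np.median(a[m]),np.median(q[:,2]),q[:,2].max()))
    m=(J[...,2]>66)&(J[...,2]<132)&(r<30); print("post r by z",[(z,np.round(np.percentile(r[m&(abs(J[...,2]-z)<4)],95),0)) for z in(100,110,120,128) if (m&(abs(J[...,2]-z)<4)).sum()>3])
plan([[.403,.382,.11,2.226]],cyl=True,step=40)
E
```

```text
top 20 14 ang 0.150 z med 92 max 99
top 28 17 ang 0.105 z med 91 max 96
top 36 20 ang 0.157 z med 92 max 96
top 44 21 ang 0.160 z med 92 max 98
top 52 19 ang 0.130 z med 93 max 96
top 60 22 ang 0.140 z med 93 max 97
top 68 17 ang 0.117 z med 91 max 97
top 76 23 ang 0.124 z med 92 max 98
top 84 13 ang 0.154 z med 95 max 100
top 92 26 ang 0.140 z med 98 max 109
top 100 19 ang 0.122 z med 92 max 98
top 108 21 ang 0.131 z med 92 max 98
top 116 20 ang 0.126 z med 92 max 96
top 124 19 ang 0.113 z med 92 max 98
top 132 18 ang 0.116 z med 91 max 96
top 140 18 ang 0.150 z med 130 max 146
top 148 35 ang 0.136 z med 140 max 146
top 156 46 ang 0.142 z med 139 max 146
top 164 28 ang 0.120 z med 129 max 145
post r by z [(100, np.float64(20.0)), (120, np.float64(20.0)), (128, np.float64(19.0))]
side 28 5 ang 0.315 z med 90 max 92
side 36 14 ang 0.256 z med 91 max 93
side 44 21 ang 0.124 z med 91 max 96
side 52 24 ang 0.114 z med 92 max 95
side 60 23 ang 0.122 z med 91 max 94
side 68 21 ang 0.132 z med 92 max 94
side 76 25 ang 0.122 z med 91 max 95
side 84 28 ang 0.103 z med 92 max 105
side 92 29 an
[... 486 characters left out ...]
]
14
[{"dx":36.5,"dy":-1.5,"dz":15.5,"turn":-0.052},{"dx":36.5,"dy":-2.0,"dz":16.0,"turn":-0.052},{"dx":36.5,"dy":-2.0,"dz":15.5,"turn":-0.052},{"dx":36.0,"dy":-2.5,"dz":15.5,"turn":-0.051},{"dx":36.0,"dy":-3.0,"dz":15.5,"turn":-0.052},{"dx":36.0,"dy":-3.5,"dz":16.0,"turn":-0.052},{"dx":35.5,"dy":-4.0,"dz":15.5,"turn":-0.052},{"dx":35.5,"dy":-4.0,"dz":15.5,"turn":-0.052},{"dx":35.0,"dy":-4.5,"dz":15.5,"turn":-0.052},{"dx":35.5,"dy":-5.0,"dz":16.0,"turn":-0.052},{"dx":35.0,"dy":-5.0,"dz":15.5,"turn":-0.051},{"dx":34.5,"dy":-6.0,"dz":15.5,"turn":-0.052},{"dx":34.5,"dy":-6.0,"dz":15.5,"turn":-0.052},{"dx":34.5,"dy":-6.5,"dz":16.0,"turn":-0.052}]
end [0.40280839 0.38193763 0.10978721 2.22607805]
```

The spring cap blocks the 187 mm crossbar for any grip between the cheeks. I'll grip the blank about 66 mm along towards its jig +y end, so the gripper stays beyond the outer cheeks. It goes down about 18 mm short of home and is then pushed on its end face. The TCP stays at jig z ≥ 45 so the crossbar clears the foot's bolt, which measured up to z 105.

Call:
{"op": "send_rows", "data": {"series": [{"grip":0.65,"dx":36.5,"dy":-1.5,"dz":15.5,"turn":-0.052},{"grip":0.65,"dx":36.5,"dy":-2,"dz":16,"turn":-0.052},{"grip":0.65,"dx":36.5,"dy":-2,"dz":15.5,"turn":-0.052},{"grip":0.65,"dx":36,"dy":-2.5,"dz":15.5,"turn":-0.051},{"grip":0.65,"dx":36,"dy":-3,"dz":15.5,"turn":-0.052},{"grip":0.65,"dx":36,"dy":-3.5,"dz":16,"turn":-0.052},{"grip":0.65,"dx":35.5,"dy":-4,"dz":15.5,"turn":-0.052},{"grip":0.65,"dx":35.5,"dy":-4,"dz":15.5,"turn":-0.052},{"grip":0.65,"dx":35,"dy":-4.5,"dz":15.5,"turn":-0.052},{"grip":0.65,"dx":35.5,"dy":-5,"dz":16,"turn":-0.052},{"grip":0.65,"dx":35,"dy":-5,"dz":15.5,"turn":-0.051},{"grip":0.65,"dx":34.5,"dy":-6,"dz":15.5,"turn":-0.052},{"grip":0.65,"dx":34.5,"dy":-6,"dz":15.5,"turn":-0.052},{"grip":0.65,"dx":34.5,"dy":-6.5,"dz":16,"turn":-0.052},{"grip":0.65,"dx":0,"dy":0,"dz":0,"turn":0},{"grip":0.65,"dx":0,"dy":0,"dz":0,"turn":0}], "force": 50}}

```text
clock: 4.6
tool_pos: [0.4042, 0.3808, 0.1093]
eef_rot: [0.443, 0.897, -0.001, 0.001]
contact_force: [-0.1, -0.6, -0.2]
opening: 0.649
```

```bash
python3 - <<'E'
from plan import *
p,M,st=pose(); print(p,st["q"],M[:,2],st["opening"])
plan([[.4033,.382,.012,2.226]],step=20)
s=snapshot("side"); save("side2",s["img"][180:320,180:360],4); 
E
```

```text
[0.40423315 0.38076969 0.10926535 2.22373855] [-0.56258074  0.82450865 -0.47358796  1.8750239   0.63897325  0.59917496
 -0.79516358] [ 5.51728632e-04 -1.80828956e-03 -9.99998213e-01] 0.649305563393412
5
[{"dx":0.5,"dy":0.0,"dz":19.5,"turn":-0.0},{"dx":0.0,"dy":0.0,"dz":19.5,"turn":-0.001},{"dx":0.5,"dy":0.0,"dz":19.5,"turn":-0.0},{"dx":0.0,"dy":0.0,"dz":19.5,"turn":-0.001},{"dx":0.5,"dy":0.0,"dz":19.5,"turn":-0.0}]
end [0.40332067 0.38196023 0.01176535 2.22573855]
```

View pics/side2.png

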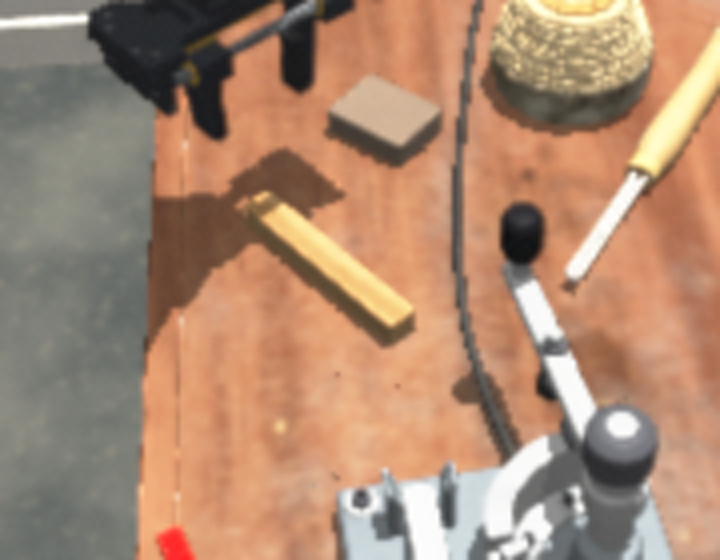

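The gripper hovers over the blank's far-left end (crop 260,205), with the sanding block clear at (385,120). Now I'll go down and grip.

Call:
{"op": "send_rows", "data": {"series": [{"grip":0.65,"dx":0.5,"dy":0,"dz":20,"turn":0},{"grip":0.65,"dx":0.5,"dy":0,"dz":20,"turn":0},{"grip":0.65,"dx":0.5,"dy":0,"dz":20,"turn":-0.002},{"grip":0.65,"dx":0,"dy":0,"dz":20,"turn":0},{"grip":0.65,"dx":0,"dy":0,"dz":17,"turn":0},{"grip":0.65,"dx":0,"dy":0,"dz":0,"turn":0},{"grip":0.2,"dx":0,"dy":0,"dz":0,"turn":0},{"grip":0.2,"dx":0,"dy":0,"dz":0,"turn":0},{"grip":0.2,"dx":0,"dy":0,"dz":0,"turn":0},{"grip":0,"dx":0,"dy":0,"dz":0,"turn":0},{"grip":0,"dx":0,"dy":0,"dz":0,"turn":0},{"grip":0,"dx":0,"dy":0,"dz":0,"turn":0}], "force": 50}}

```text
clock: 5.85
tool_pos: [0.4028, 0.3831, 0.0132]
eef_rot: [0.442, 0.897, 0.0, 0.0]
contact_force: [0.0, -1.1, 5.4]
opening: 0.243
```

```bash
python3 - <<'E'
from plan import *
p,M,st=pose(); print(p,M[:,2],st["opening"]*88,st["contact_force"])
s=snapshot("side"); save("side3",s["img"][180:320,180:360],4); 
E
```

```text
[0.40279361 0.38307744 0.01321945 2.22680358] [ 8.31479008e-04  3.92182952e-04 -9.99999577e-01] 21.340912710339097 [ 0.03610944 -1.13811181  5.42231278]
```

View pics/side3.png

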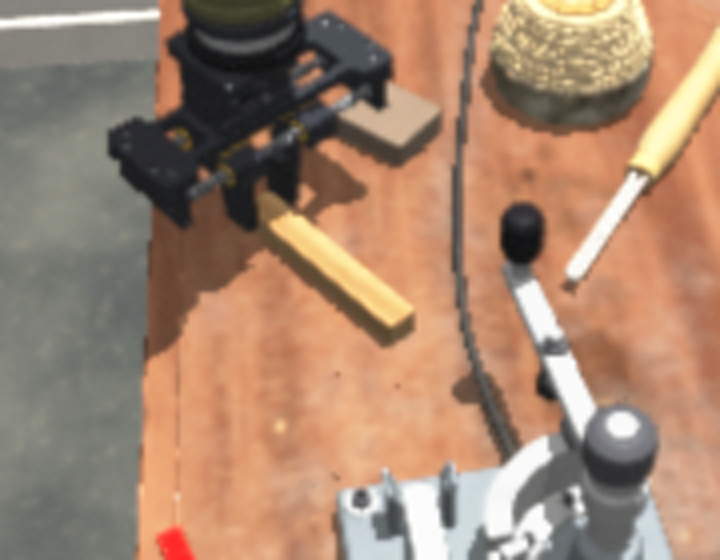

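Call:
{"op": "send_rows", "data": {"series": [{"grip":0,"dx":0,"dy":0,"dz":-10,"turn":0},{"grip":0,"dx":0,"dy":0,"dz":-20,"turn":0},{"grip":0,"dx":0,"dy":0,"dz":-30,"turn":0},{"grip":0,"dx":0,"dy":0,"dz":-30,"turn":0},{"grip":0,"dx":0,"dy":0,"dz":-30,"turn":0},{"grip":0,"dx":0,"dy":0,"dz":-30,"turn":0},{"grip":0,"dx":0,"dy":0,"dz":0,"turn":0},{"grip":0,"dx":0,"dy":0,"dz":0,"turn":0}]}}

```text
clock: 6.7
tool_pos: [0.4025, 0.3826, 0.163]
eef_rot: [0.442, 0.897, 0.0, 0.0]
contact_force: [-0.4, -0.8, -2.1]
opening: 0.243
```

```bash
cat > blk.py <<'E'
from plan import *
def held(s,st,M,lo=-5,hi=30):
    W=cloud(s); L=((W-st["tool_pos"])@M)*1000
    hsv=cv2.cvtColor(s["img"],cv2.COLOR_RGB2HSV)
    m=(hsv[...,0]>8)&(hsv[...,0]<30)&(hsv[...,1]>60)&(L[...,0]<25)&(L[...,0]>-160)&(abs(L[...,1])<25)&(abs(L[...,2])<40)
    return L[m]
E
python3 - <<'E'
from blk import *
p,M,st=pose(); print(p,st["opening"]*88,st["contact_force"])
for n in("side","top"):
    s=snapshot(n); save(n+"4",s["img"][150:320,180:400],3.5)
    L=held(s,st,M)
    for x0 in range(-160,30,20):
        q=L[(L[:,0]>=x0)&(L[:,0]<x0+20)]
        if len(q)>3: print(n,x0,len(q),np.round(np.percentile(q[:,1],[5,95]),1),"z",np.round(np.percentile(q[:,2],[5,50,95]),1))
    print(np.round(np.percentile(L[:,0],[0.5,99.5]),1))
plan([[*toworld([-.035,.070,.24])[:2],.22,1.654]],cyl=True,step=30)
E
```

```text
[0.4024804  0.38263963 0.16301796 2.22665909] 21.404428329344075 [-0.44591363 -0.8213259  -2.09812505]
side -160 48 [-9.1  9.4] z [-7.7  2.1 13.1]
side -140 90 [-10.2  11.1] z [-7.7 -5.2 11. ]
side -120 90 [-10.2  10.1] z [-8.2 -5.9 12.3]
side -100 82 [-10.5   9.5] z [-8.7 -6.  10.6]
side -80 85 [-10.7   9.2] z [-8.7 -6.4 11.2]
side -60 75 [-10.7  10.8] z [-8.2 -6.1 10.6]
side -40 78 [-10.   9.] z [-8.9 -6.8  9.7]
side -20 90 [-13.4  21.3] z [-27.6  -7.5   8.9]
side 0 22 [-24.6  13.5] z [-23.5  -8.   -5.3]
[-143.2    8.2]Traceback (most recent call last):
  File "<stdin>", line 9, in <module>
    return _quantile_unchecked(
        a, q, axis, out, overwrite_input, method, keepdims, weights)
    return _ureduce(a,
                    func=_quantile_ureduce_func,
    ...<5 lines>...
                    overwrite_input=overwrite_input,
                    method=method)
    r = func(a, **kwargs)
    result = _quantile(arr,
                       quantiles=q,
    ...<2 lines>...
                       out=out,
                       weights=wgt)
    slices_having_nans = np.isnan(arr[-1, ...])
                                  ~~~^^^^^^^^^
IndexError: index -1 is out of bounds for axis 0 with size 0
```

View pics/side4.png

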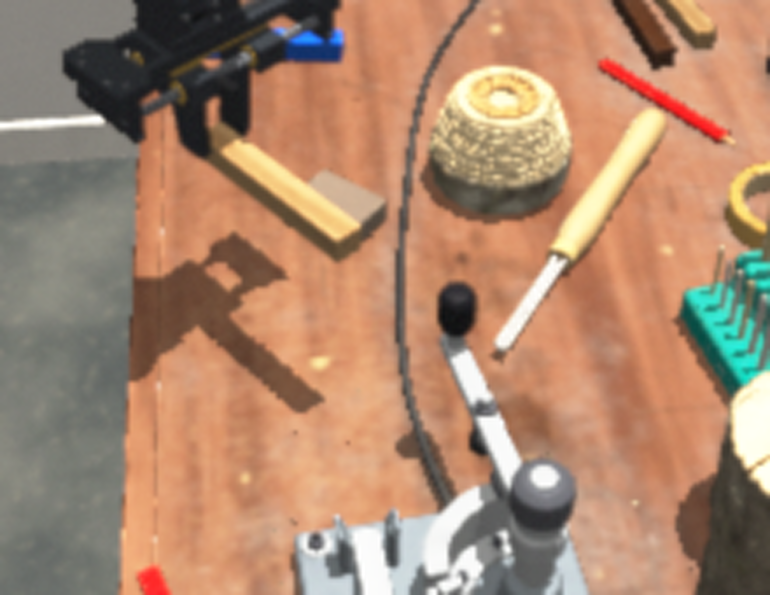

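The blank is held and nearly level, spanning tool x -143 to +8, with a droop of about 2 mm. Its underside is about 13 mm below the TCP, which puts the TCP at jig z 45 on the rail.

```bash
python3 - <<'E'
from plan import *
w=toworld([-.035,.070,.045]); print(w)
plan([[w[0],w[1],.21,1.654]],cyl=True,step=30)
E
```

```text
[0.48491716 0.13575736 0.057     ]
10
[{"dx":-27.0,"dy":-3.0,"dz":-5.0,"turn":0.057},{"dx":-27.0,"dy":-2.5,"dz":-4.5,"turn":0.058},{"dx":-27.0,"dy":-2.5,"dz":-5.0,"turn":0.057},{"dx":-26.5,"dy":-2.5,"dz":-5.0,"turn":0.057},{"dx":-26.0,"dy":-2.0,"dz":-4.5,"turn":0.057},{"dx":-26.5,"dy":-2.0,"dz":-5.0,"turn":0.058},{"dx":-25.5,"dy":-2.0,"dz":-5.0,"turn":0.057},{"dx":-25.5,"dy":-1.5,"dz":-4.5,"turn":0.057},{"dx":-25.5,"dy":-1.0,"dz":-5.0,"turn":0.058},{"dx":-25.0,"dy":-1.5,"dz":-5.0,"turn":0.057}]
end [0.48471305 0.13587629 0.21011502 1.65384478]
```

Call:
{"op": "send_rows", "data": {"series": [{"grip":0,"dx":-13.5,"dy":-1.5,"dz":-20,"turn":0.028},{"grip":0,"dx":-13.5,"dy":-1.5,"dz":-20,"turn":0.029},{"grip":0,"dx":-27,"dy":-2.5,"dz":-4,"turn":0.058},{"grip":0,"dx":-27,"dy":-2.5,"dz":-4,"turn":0.057},{"grip":0,"dx":-26.5,"dy":-2.5,"dz":0,"turn":0.057},{"grip":0,"dx":-26,"dy":-2,"dz":0,"turn":0.057},{"grip":0,"dx":-26.5,"dy":-2,"dz":0,"turn":0.058},{"grip":0,"dx":-25.5,"dy":-2,"dz":0,"turn":0.057},{"grip":0,"dx":-25.5,"dy":-1.5,"dz":0,"turn":0.057},{"grip":0,"dx":-25.5,"dy":-1,"dz":0,"turn":0.058},{"grip":0,"dx":-25,"dy":-1.5,"dz":0,"turn":0.057},{"grip":0,"dx":0,"dy":0,"dz":0,"turn":0},{"grip":0,"dx":0,"dy":0,"dz":0,"turn":0},{"grip":0,"dx":0,"dy":0,"dz":0,"turn":0}]}}

```text
clock: 8.2
tool_pos: [0.4844, 0.1382, 0.2102]
eef_rot: [0.676, 0.737, 0.0, -0.001]
contact_force: [-0.1, 0.2, -1.2]
opening: 0.244
```

```bash
cat > chk.py <<'E'
from plan import *
import sys
def blank(s,zlo,zhi,yw=.35):
    # tan pixels near jig -> rail frame
    W=cloud(s); J=tojig(W)*1000; hsv=cv2.cvtColor(s["img"],cv2.COLOR_RGB2HSV)
    m=(hsv[...,0]>10)&(hsv[...,0]<30)&(hsv[...,1]>60)&(hsv[...,2]>90)&(J[...,0]>-70)&(J[...,0]<0)&(J[...,1]>-88)&(J[...,1]<120)&(J[...,2]>zlo)&(J[...,2]<zhi)
    return J[m]
def report(n,zlo,zhi):
    s=snapshot(n); P=blank(s,zlo,zhi)
    if len(P)<20: print(n,"few",len(P)); return s
    for y0 in range(-90,110,30):
        q=P[(P[:,1]>=y0)&(P[:,1]<y0+30)]
        if len(q)>5: print(n,y0,len(q),"x",np.round(np.percentile(q[:,0],[4,96]),1),"z",np.round(np.percentile(q[:,2],[10,50,90]),1))
    print(n,"y ext",np.round(np.percentile(P[:,1],[.5,99.5]),1)); return s
E
python3 - <<'E'
from chk import *
p,M,st=pose(); print(p,st["opening"]*88,st["contact_force"],M[:,2]); print("jig",tojig(p[:3])*1000,"yaw err",p[3]-1.6538)
for n in("side","top"):
    s=report(n,170,225); save(n+"5",s["img"][140:390,210:430],2.4)
E
```

```text
[0.48444178 0.1381662  0.21023223 1.6563365 ] 21.493934829507285 [-0.12734523  0.24280213 -1.21518063] [-9.09344386e-04  9.38084980e-04 -9.99999147e-01]
jig [-35.27403785  72.43996262 198.23222649] yaw err 0.002536497646702829
side -90 123 x [-44.7 -25.5] z [187.8 201.4 205.3]
side -60 187 x [-45.2 -24.1] z [202.6 204.7 206.2]
side -30 168 x [-45.3 -24.5] z [201.4 204.9 206.4]
side 0 153 x [-45.4 -24.8] z [202.9 205.4 206.6]
side 30 147 x [-45.4 -24.4] z [202.2 205.6 206.9]
side 60 91 x [-47.1 -15.4] z [203.1 205.9 207.7]
side y ext [-70.1  79. ]
top -90 25 x [-46.6 -35.3] z [197.1 203.8 207. ]
top -60 45 x [-47.1 -36.1] z [199.  204.4 207.9]
top -30 70 x [-46.9 -33.1] z [201.1 204.7 207.7]
top y ext [-69.3  -0. ]
```

View pics/side5.png

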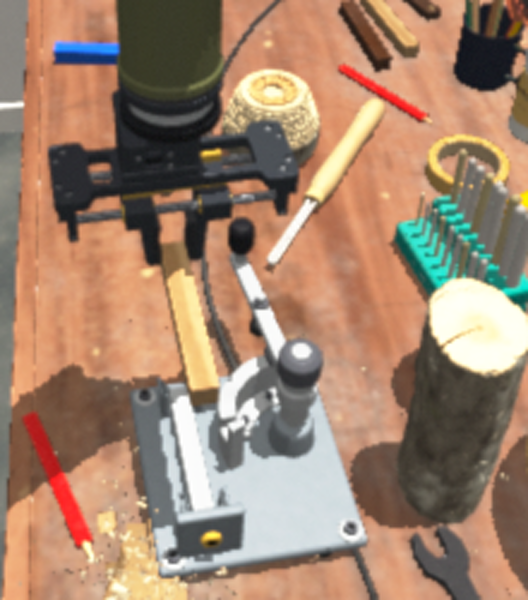

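View pics/top5.png

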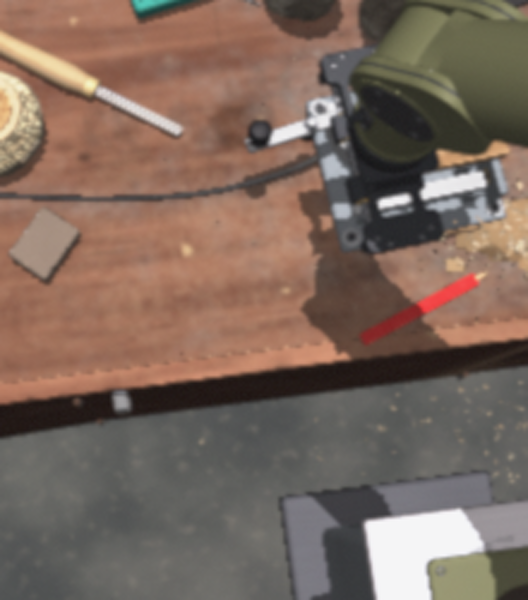

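Blank is centred at jig x -35 and aligned along its length. Moving 2 mm in -y, then lowering.

Call:
{"op": "send_rows", "data": {"series": [{"grip":0,"dx":-1,"dy":0,"dz":25,"turn":0.002},{"grip":0,"dx":-1,"dy":0,"dz":25,"turn":0},{"grip":0,"dx":0,"dy":0,"dz":25,"turn":0},{"grip":0,"dx":0,"dy":0,"dz":25,"turn":0},{"grip":0,"dx":0,"dy":0,"dz":20,"turn":0},{"grip":0,"dx":0,"dy":0,"dz":8,"turn":0},{"grip":0,"dx":0,"dy":0,"dz":0,"turn":0},{"grip":0,"dx":0,"dy":0,"dz":0,"turn":0}]}}

```text
clock: 9.1
tool_pos: [0.4854, 0.1353, 0.0833]
eef_rot: [0.678, 0.735, 0.001, 0.0]
contact_force: [0.1, -0.3, -0.2]
opening: 0.241
```

```bash
python3 - <<'E'
from chk import *
p,M,st=pose(); print(p,st["opening"]*88,st["contact_force"],M[:,2]); print("jig",tojig(p[:3])*1000,"yaw err",p[3]-1.6538)
s=report("side",50,95); save("side6",s["img"][200:390,240:400],3.1)
E
```

```text
[0.48542414 0.13533895 0.08326396 1.65246673] 21.211181506022793 [ 0.13075557 -0.33318192 -0.19787999] [ 9.00379645e-04  5.30439823e-04 -9.99999454e-01]
jig [-34.52945066  69.54100641  71.26396158] yaw err -0.0013332734125717227
side -90 113 x [-44.7 -25.6] z [62.3 76.1 78.7]
side -60 156 x [-44.8 -24.7] z [74.7 77.6 79.4]
side -30 137 x [-44.7 -25.1] z [75.8 78.1 79.9]
side 0 137 x [-44.8 -23.8] z [76.1 78.2 80. ]
side 30 132 x [-44.8 -23.7] z [75.8 78.9 80.9]
side 60 73 x [-44.7 -10.3] z [76.4 79.  81.2]
side y ext [-72.9  77.1]
```

View pics/side6.png

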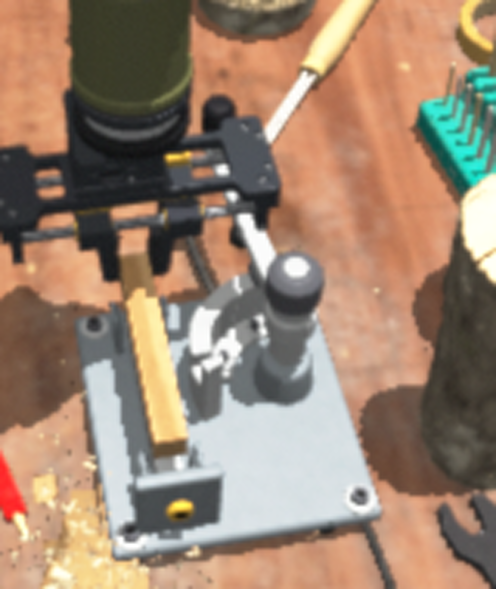

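The blank hangs just over the rail, its near end at (172,440) short of the end plate and the crossbar above the lever. Continuing down in small steps.

Call:
{"op": "send_rows", "data": {"series": [{"grip":0,"dx":0,"dy":0,"dz":4,"turn":-0.001},{"grip":0,"dx":0,"dy":0,"dz":4,"turn":0},{"grip":0,"dx":0,"dy":0,"dz":4,"turn":0},{"grip":0,"dx":0,"dy":0,"dz":4,"turn":0},{"grip":0,"dx":0,"dy":0,"dz":0,"turn":0}]}}

```text
clock: 9.65
tool_pos: [0.4847, 0.1346, 0.0662]
eef_rot: [0.677, 0.736, -0.0, -0.0]
contact_force: [-0.1, 0.3, -1.7]
opening: 0.238
```

Call:
{"op": "send_rows", "data": {"series": [{"grip":0,"dx":0,"dy":0,"dz":2,"turn":0},{"grip":0,"dx":0,"dy":0,"dz":2,"turn":0},{"grip":0,"dx":0,"dy":0,"dz":2,"turn":0},{"grip":0,"dx":0,"dy":0,"dz":0,"turn":0}]}}

```text
clock: 10.05
tool_pos: [0.4849, 0.1346, 0.0605]
eef_rot: [0.677, 0.736, -0.0, -0.0]
contact_force: [-0.7, -0.2, -0.7]
opening: 0.239
```

```bash
python3 - <<'E'
from chk import *
p,M,st=pose(); print(p,st["opening"]*88,st["contact_force"],M[:,2]); print("jig",tojig(p[:3])*1000,"yaw err",p[3]-1.6538)
s=report("side",35,75); save("side7",s["img"][200:390,240:400],3.1)
E
```

```text
[0.48493849 0.13463768 0.06048107 1.65288356] 21.035297597817095 [-0.74882482 -0.22576587 -0.72797967] [-2.70482671e-04 -2.37527305e-04 -9.99999935e-01]
jig [-35.07157065  68.88241207  48.48106896] yaw err -0.0009164364722600293
side -90 93 x [-44.9 -25.7] z [46.4 53.8 56.4]
side -60 146 x [-45.4 -25.7] z [52.4 55.  56.5]
side -30 133 x [-45.3 -25.7] z [53.1 55.3 57.1]
side 0 133 x [-45.3 -24.7] z [53.3 55.6 57.2]
side 30 132 x [-45.3 -21.3] z [50.9 55.7 57.9]
side 60 65 x [-43.9 -22.7] z [54.8 56.3 58.6]
side y ext [-73.4  77.5]
```

View pics/side7.png

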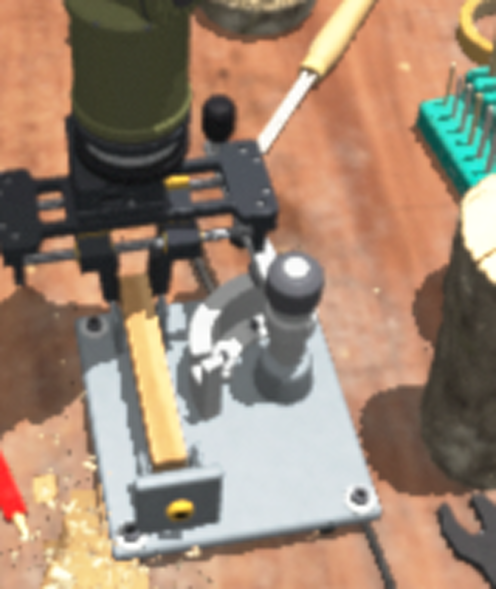

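Call:
{"op": "send_rows", "data": {"series": [{"grip":0,"dx":0,"dy":0,"dz":1,"turn":0},{"grip":0,"dx":0,"dy":0,"dz":1,"turn":0},{"grip":0,"dx":0,"dy":0,"dz":0,"turn":0}]}}

```text
clock: 10.4
tool_pos: [0.485, 0.1347, 0.0586]
eef_rot: [0.678, 0.735, -0.0, 0.0]
contact_force: [-0.4, 0.2, -0.6]
opening: 0.243
```

Call:
{"op": "send_rows", "data": {"series": [{"grip":0,"dx":0,"dy":0,"dz":1,"turn":0},{"grip":0,"dx":0,"dy":0,"dz":0.5,"turn":0},{"grip":0,"dx":0,"dy":0,"dz":0,"turn":0}]}}

```text
clock: 10.7
tool_pos: [0.4851, 0.1347, 0.0573]
eef_rot: [0.677, 0.736, 0.0, 0.0]
contact_force: [0.3, 0.2, -0.1]
opening: 0.242
```

Call:
{"op": "send_rows", "data": {"series": [{"grip":0.3,"dx":0,"dy":0,"dz":0.5,"turn":0},{"grip":0.35,"dx":0,"dy":0,"dz":0,"turn":0},{"grip":0.4,"dx":0,"dy":0,"dz":0,"turn":0},{"grip":0.42,"dx":0,"dy":0,"dz":0,"turn":0},{"grip":0.42,"dx":0,"dy":0,"dz":-10,"turn":0},{"grip":0.42,"dx":0,"dy":0,"dz":-30,"turn":0},{"grip":0.42,"dx":0,"dy":0,"dz":-40,"turn":0},{"grip":0.42,"dx":0,"dy":0,"dz":-40,"turn":0}]}}

```text
clock: 11.5
tool_pos: [0.4844, 0.1345, 0.1785]
eef_rot: [0.677, 0.736, -0.0, -0.0]
contact_force: [1.3, -0.3, -0.7]
opening: 0.418
```

```bash
python3 - <<'E'
from chk import *
p,M,st=pose(); print(p,st["q"],st["contact_force"]); print("jig",tojig(p[:3])*1000,"yaw err",p[3]-1.6538)
s=report("side",35,75); save("side8",s["img"][200:390,240:400],3.1)
E
```

```text
[0.48444488 0.13446699 0.17849374 1.65315887] [-0.08736289  0.65246546 -0.44196039  1.98238973  0.4711845   0.60884013
 -0.76077572] [ 1.34270516 -0.29815917 -0.73137029]
jig [-35.57762768  68.75322765 166.4937441 ] yaw err -0.0006411264005437012
side -90 89 x [-45.  -25.4] z [46.3 52.6 54.2]
side -60 142 x [-45.2 -25.6] z [50.6 53.  54.6]
side -30 131 x [-45.1 -25.5] z [51.1 52.8 54.7]
side 0 127 x [-45.2 -24.5] z [51.  52.9 54.7]
side 30 130 x [-45.  -23.8] z [49.9 53.1 54.4]
side 60 62 x [-45.  -24.3] z [50.4 52.7 54.8]
side y ext [-73.1  75.9]
```

View pics/side8.png

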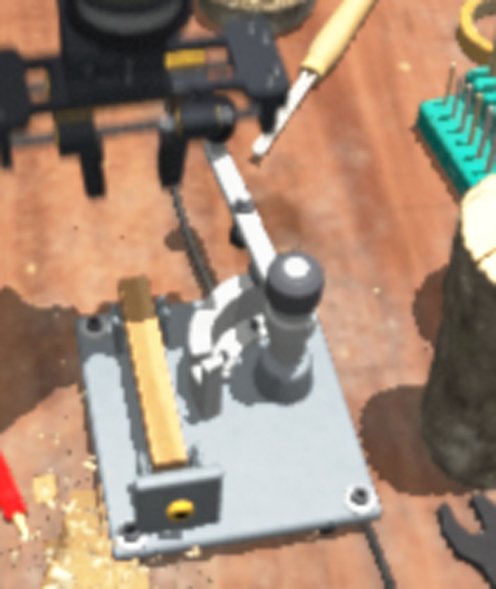

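The blank lies flat between the cheeks (tops about z 53), y -73 to 76, so about 16 mm from home. For the push I'll turn the tool 90° so the crossbar lies over the rail, clear of lever and cap, and push the end face with shut fingers.

```bash
python3 - <<'E'
from plan import *
w=toworld([-.035,.105,.1])
plan([[w[0],w[1],.16,.083]],step=30)
E
```

```text
14
[{"dx":2.5,"dy":0.0,"dz":1.5,"turn":0.112},{"dx":2.5,"dy":-0.5,"dz":2.0,"turn":0.112},{"dx":2.5,"dy":-1.0,"dz":1.5,"turn":0.112},{"dx":2.0,"dy":-1.0,"dz":2.0,"turn":0.113},{"dx":2.5,"dy":-1.0,"dz":1.5,"turn":0.112},{"dx":2.0,"dy":-1.5,"dz":2.0,"turn":0.112},{"dx":1.5,"dy":-2.0,"dz":1.5,"turn":0.112},{"dx":2.0,"dy":-1.5,"dz":1.5,"turn":0.112},{"dx":1.0,"dy":-2.5,"dz":2.0,"turn":0.112},{"dx":1.5,"dy":-2.0,"dz":1.5,"turn":0.112},{"dx":1.0,"dy":-2.5,"dz":2.0,"turn":0.113},{"dx":0.5,"dy":-2.0,"dz":1.5,"turn":0.112},{"dx":0.5,"dy":-2.5,"dz":2.0,"turn":0.112},{"dx":0.0,"dy":-2.5,"dz":1.5,"turn":0.112}]
end [0.48217001 0.17051475 0.16004095 0.08293032]
```

Call:
{"op": "send_rows", "data": {"series": [{"grip":0,"dx":2.5,"dy":0,"dz":1.5,"turn":0.112},{"grip":0,"dx":2.5,"dy":-0.5,"dz":2,"turn":0.112},{"grip":0,"dx":2.5,"dy":-1,"dz":1.5,"turn":0.112},{"grip":0,"dx":2,"dy":-1,"dz":2,"turn":0.113},{"grip":0,"dx":2.5,"dy":-1,"dz":1.5,"turn":0.112},{"grip":0,"dx":2,"dy":-1.5,"dz":2,"turn":0.112},{"grip":0,"dx":1.5,"dy":-2,"dz":1.5,"turn":0.112},{"grip":0,"dx":2,"dy":-1.5,"dz":1.5,"turn":0.112},{"grip":0,"dx":1,"dy":-2.5,"dz":2,"turn":0.112},{"grip":0,"dx":1.5,"dy":-2,"dz":1.5,"turn":0.112},{"grip":0,"dx":1,"dy":-2.5,"dz":2,"turn":0.113},{"grip":0,"dx":0.5,"dy":-2,"dz":1.5,"turn":0.112},{"grip":0,"dx":0.5,"dy":-2.5,"dz":2,"turn":0.112},{"grip":0,"dx":0,"dy":-2.5,"dz":1.5,"turn":0.112},{"grip":0,"dx":0,"dy":0,"dz":0,"turn":0},{"grip":0,"dx":0,"dy":0,"dz":0,"turn":0}]}}

```text
clock: 13.15
tool_pos: [0.4796, 0.1693, 0.153]
eef_rot: [0.999, 0.043, 0.0, -0.0]
contact_force: [0.3, -1.1, -0.4]
opening: 0.003
```

```bash
python3 - <<'E'
from plan import *
p,M,st=pose(); print(p,st["q"],st["opening"],M[:,2]); print("jig",tojig(p[:3])*1000)
w=toworld([-.035,.105,.040])
plan([[w[0],w[1],w[2],.083]],step=28)
E
```

```text
[0.47958742 0.16929373 0.15301267 0.08571141] [-0.44355047  0.67450797  0.02197717  2.00260208 -0.03079131  0.46461926
 -1.88394323] 0.002936914702457021 [ 1.26374309e-04  1.35329612e-04 -9.99999983e-01]
jig [-37.53106738 103.86278528 141.0126736 ]
4
[{"dx":0.5,"dy":-0.5,"dz":25.5,"turn":0.001},{"dx":1.0,"dy":0.0,"dz":25.0,"turn":0.0},{"dx":0.5,"dy":-0.5,"dz":25.5,"turn":0.001},{"dx":0.5,"dy":0.0,"dz":25.0,"turn":0.001}]
end [0.48199334 0.17050163 0.05201267 0.08271141]
```

Call:
{"op": "send_rows", "data": {"series": [{"grip":0,"dx":0.5,"dy":-0.5,"dz":25,"turn":0.001},{"grip":0,"dx":1,"dy":0,"dz":25,"turn":0},{"grip":0,"dx":0.5,"dy":-0.5,"dz":26,"turn":0.001},{"grip":0,"dx":0.5,"dy":0,"dz":25,"turn":0.001},{"grip":0,"dx":0,"dy":0,"dz":0,"turn":0},{"grip":0,"dx":0,"dy":0,"dz":0,"turn":0}]}}

```text
clock: 13.75
tool_pos: [0.482, 0.1702, 0.052]
eef_rot: [0.999, 0.04, -0.0, 0.0]
contact_force: [0.1, 0.1, 0.3]
opening: 0.008
```

```bash
python3 - <<'E'
from plan import *
p,M,st=pose(); print(p,st["contact_force"]); print("jig",tojig(p[:3])*1000)
s=snapshot("side"); save("side9",s["img"][200:390,240:400],3.1)
E
```

```text
[0.48204599 0.17018675 0.05199847 0.08057904] [0.13458858 0.12963991 0.34063846]
jig [-35.00692085 104.54889681  39.99846692]
```

View pics/side9.png

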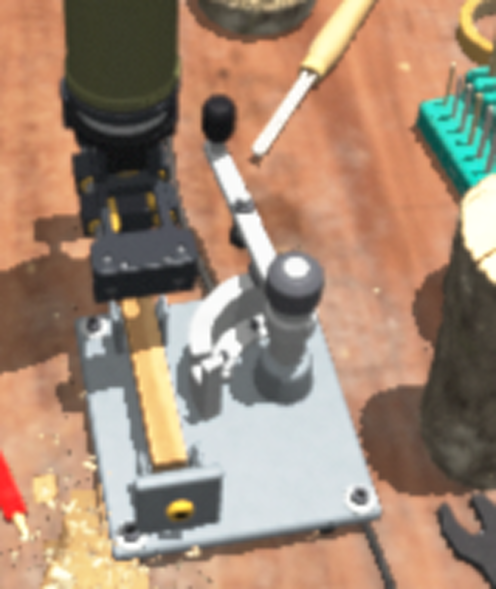

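Call:
{"op": "send_rows", "data": {"series": [{"grip":0,"dx":0,"dy":4,"dz":0,"turn":0},{"grip":0,"dx":0,"dy":4,"dz":0,"turn":0},{"grip":0,"dx":0,"dy":3,"dz":0,"turn":0},{"grip":0,"dx":0,"dy":3,"dz":0,"turn":0},{"grip":0,"dx":0,"dy":3,"dz":0,"turn":0},{"grip":0,"dx":0,"dy":3,"dz":0,"turn":0}]}}

```text
clock: 14.4
tool_pos: [0.4838, 0.1506, 0.0518]
eef_rot: [0.999, 0.04, 0.0, -0.0]
contact_force: [0.6, 1.1, 0.7]
opening: 0.001
```

Call:
{"op": "send_rows", "data": {"series": [{"grip":0,"dx":0,"dy":1.5,"dz":0,"turn":0},{"grip":0,"dx":0,"dy":1.5,"dz":0,"turn":0}]}}

```text
clock: 14.6
tool_pos: [0.484, 0.1475, 0.0517]
eef_rot: [0.999, 0.04, 0.0, -0.0]
contact_force: [0.3, 1.0, 0.8]
opening: 0.004
```

Call:
{"op": "send_rows", "data": {"series": [{"grip":0,"dx":0,"dy":1,"dz":0,"turn":0},{"grip":0,"dx":0,"dy":1,"dz":0,"turn":0}]}}

```text
clock: 14.8
tool_pos: [0.4841, 0.1456, 0.0517]
eef_rot: [0.999, 0.04, 0.0, -0.0]
contact_force: [-1.0, 1.9, 0.8]
opening: 0.002
```

Call:
{"op": "send_rows", "data": {"series": [{"grip":0,"dx":0,"dy":1,"dz":0,"turn":0}]}}

```text
clock: 14.9
tool_pos: [0.4842, 0.1445, 0.0517]
eef_rot: [0.999, 0.04, 0.0, -0.0]
contact_force: [0.2, 1.6, 0.4]
opening: 0.007
```

Call:
{"op": "send_rows", "data": {"series": [{"grip":0,"dx":0,"dy":0.7,"dz":0,"turn":0}]}}

```text
clock: 15.0
tool_pos: [0.4842, 0.1437, 0.0517]
eef_rot: [0.999, 0.04, -0.0, 0.0]
contact_force: [0.2, 1.1, 0.8]
opening: 0.005
```

Call:
{"op": "send_rows", "data": {"series": [{"grip":0,"dx":0,"dy":0.7,"dz":0,"turn":0}]}}

```text
clock: 15.1
tool_pos: [0.4843, 0.1431, 0.0517]
eef_rot: [0.999, 0.04, 0.0, 0.0]
contact_force: [-1.0, 0.5, 1.0]
opening: 0.008
```

Call:
{"op": "send_rows", "data": {"series": [{"grip":0,"dx":0,"dy":0.5,"dz":0,"turn":0}]}}

```text
clock: 15.2
tool_pos: [0.4843, 0.1425, 0.0517]
eef_rot: [0.999, 0.04, 0.0, 0.0]
contact_force: [0.5, 1.2, 0.5]
opening: 0.003
```

```bash
python3 - <<'E'
from chk import *
p,M,st=pose(); print("jig",tojig(p[:3])*1000,st["contact_force"])
s=report("side",35,75); save("side10",s["img"][230:390,240:370],4)
E
```

```text
jig [-35.03714463  76.7972836   39.70166308] [0.52024928 1.21412114 0.48009638]
side -90 99 x [-45.2 -25.3] z [51.5 53.3 55.1]
side -60 141 x [-45.5 -25.9] z [50.7 53.  54.9]
side -30 130 x [-45.5 -25.7] z [51.  52.9 54.8]
side 0 118 x [-45.6 -25.9] z [50.1 53.1 54.7]
side y ext [-78.6  29. ]
```

View pics/side10.png

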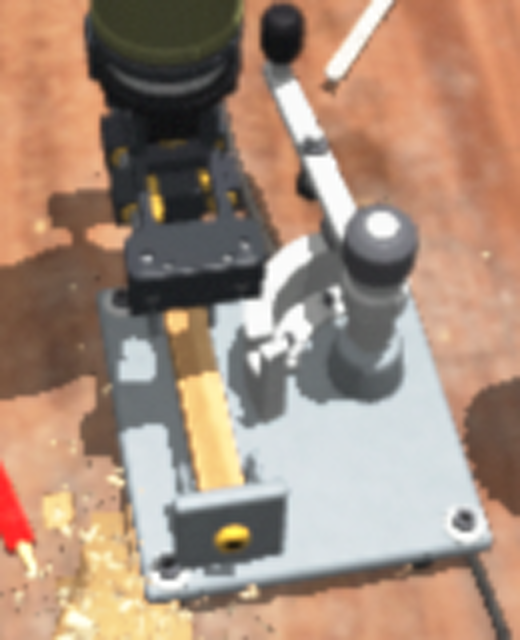

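Call:
{"op": "send_rows", "data": {"series": [{"grip":0,"dx":0,"dy":0.7,"dz":0,"turn":0}]}}

```text
clock: 15.35
tool_pos: [0.4844, 0.142, 0.0517]
eef_rot: [0.999, 0.04, 0.0, 0.0]
contact_force: [-0.8, 0.7, 0.4]
opening: 0.011
```

Call:
{"op": "send_rows", "data": {"series": [{"grip":0,"dx":0,"dy":0.7,"dz":0,"turn":0}]}}

```text
clock: 15.45
tool_pos: [0.4844, 0.1411, 0.0517]
eef_rot: [0.999, 0.04, -0.0, 0.0]
contact_force: [-0.0, 0.8, 0.4]
opening: 0.005
```

Call:
{"op": "send_rows", "data": {"series": [{"grip":0,"dx":0,"dy":0.7,"dz":0,"turn":0}]}}

```text
clock: 15.55
tool_pos: [0.4845, 0.1404, 0.0517]
eef_rot: [0.999, 0.04, 0.0, 0.0]
contact_force: [-0.9, -0.3, 0.8]
opening: 0.0
```

Call:
{"op": "send_rows", "data": {"series": [{"grip":0,"dx":0,"dy":0.5,"dz":0,"turn":0}]}}

```text
clock: 15.65
tool_pos: [0.4845, 0.1401, 0.0517]
eef_rot: [0.999, 0.04, 0.0, -0.0]
contact_force: [-0.9, 1.1, 1.2]
opening: 0.002
```

Call:
{"op": "send_rows", "data": {"series": [{"grip":0,"dx":0,"dy":0.7,"dz":0,"turn":0}]}}

```text
clock: 15.75
tool_pos: [0.4845, 0.1401, 0.0517]
eef_rot: [0.999, 0.04, 0.0, -0.0]
contact_force: [-0.4, 3.0, 1.2]
opening: 0.005
```

Call:
{"op": "send_rows", "data": {"series": [{"grip":0,"dx":0,"dy":0.7,"dz":0,"turn":0}]}}

```text
clock: 15.85
tool_pos: [0.4845, 0.14, 0.0517]
eef_rot: [0.999, 0.041, 0.0, -0.001]
contact_force: [-0.7, 6.6, 1.2]
opening: 0.008
```

Call:
{"op": "send_rows", "data": {"series": [{"grip":0,"dx":0,"dy":0.7,"dz":0,"turn":0}]}}

```text
clock: 15.95
tool_pos: [0.4846, 0.1399, 0.0517]
eef_rot: [0.999, 0.041, 0.0, -0.001]
contact_force: [-1.2, 7.2, 0.6]
opening: 0.005
```

```bash
python3 - <<'E'
from chk import *
p,M,st=pose(); print("jig",tojig(p[:3])*1000,st["contact_force"])
s=report("side",35,75); save("side11",s["img"][230:390,240:370],4)
s=report("top",35,75); save("top11",s["img"][160:260,310:440],5)
E
```

```text
jig [-34.99423571  74.2008662   39.74375481] [-1.15199785  7.2205582   0.5603032 ]
side -90 95 x [-45.3 -25.3] z [51.3 53.2 54.6]
side -60 144 x [-45.5 -25.9] z [51.1 52.9 54.7]
side -30 128 x [-45.5 -26.6] z [50.3 52.9 54.7]
side 0 106 x [-45.5 -26. ] z [49.9 52.8 54.3]
side y ext [-78.5  27.8]
top few 17
```

View pics/top11.png

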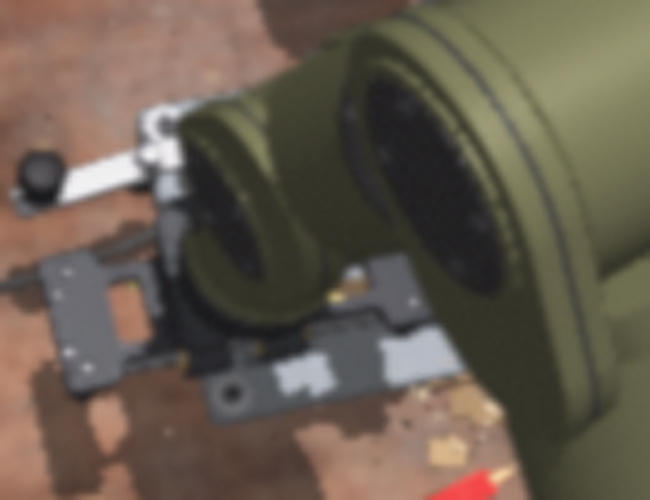

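The tool stopped at jig y 74.2 while the force rose 1→3→6.6→7.2 N, so the blank is against the end plate. Backing off, then a check with the arm clear.

Call:
{"op": "send_rows", "data": {"series": [{"grip":0,"dx":0,"dy":0,"dz":0,"turn":0},{"grip":0,"dx":0,"dy":-4,"dz":0,"turn":0},{"grip":0,"dx":0,"dy":-15,"dz":0,"turn":0},{"grip":0,"dx":0,"dy":-20,"dz":-5,"turn":0},{"grip":0,"dx":0,"dy":-20,"dz":-30,"turn":0},{"grip":0,"dx":0,"dy":-20,"dz":-45,"turn":0},{"grip":0,"dx":0,"dy":-20,"dz":-45,"turn":0},{"grip":0,"dx":0,"dy":0,"dz":-40,"turn":0},{"grip":0,"dx":0,"dy":0,"dz":0,"turn":0}]}}

```text
clock: 16.95
tool_pos: [0.4797, 0.2378, 0.2216]
eef_rot: [0.999, 0.04, 0.005, -0.002]
contact_force: [0.7, 0.2, -0.2]
opening: 0.003
```

```bash
python3 - <<'E'
from chk import *
import pickle
p,M,st=pose(); print("jig",tojig(p[:3])*1000,p[3],st["contact_force"])
s=report("side",35,75); save("side12",s["img"][200:390,240:400],3.1)
T=pickle.load(open("top0.pkl","rb"))
for nm,S in(("side",s),("top0",T)):
    J=tojig(cloud(S))*1000
    k=(J[...,2]>134)&(J[...,2]<148)&(abs(J[...,0]-41)<25)&(abs(J[...,1]-154)<25); q=J[k]
    print(nm,"knob",len(q),q.mean(0) if len(q) else '')
    m=(J[...,2]>100)&(J[...,0]>85)&(J[...,0]<260)&(J[...,1]<280)&(J[...,1]>-150)
    for a in range(-150,280,30):
        z=m&(J[...,1]>=a)&(J[...,1]<a+30)
        if z.sum()>5: print(" y",a,"xmin",np.round(np.percentile(J[z][:,0],2)),"zmax",np.round(np.nanpercentile(J[z][:,2],98)))
E
```

```text
jig [-31.70679117 172.13136526 209.57672901] 0.07959106304022912 [ 0.67990706  0.20490562 -0.18216037]
side -90 96 x [-45.3 -25.3] z [51.4 52.9 54.3]
side -60 148 x [-45.5 -26. ] z [50.4 52.9 54.8]
side -30 128 x [-45.4 -25.9] z [51.1 53.  54.8]
side 0 129 x [-45.5 -24.9] z [50.5 52.9 54.6]
side 30 124 x [-45.3 -24.1] z [50.9 52.5 55. ]
side y ext [-78.9  59.6]
side knob 81 [ 42.96818971 151.18366222 139.24451133]
 y -120 xmin 169.0 zmax 203.0
 y -90 xmin 149.0 zmax 205.0
 y -60 xmin 147.0 zmax 205.0
 y -30 xmin 153.0 zmax 206.0
top0 knob 76 [ 41.46014853 155.47614042 140.37588166]
 y -90 xmin 147.0 zmax 209.0
 y -60 xmin 146.0 zmax 209.0
 y -30 xmin 152.0 zmax 208.0
```

View pics/side12.png

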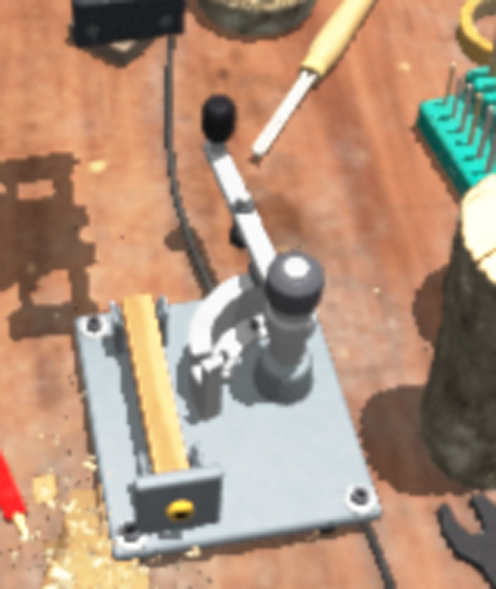

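The blank's +y end measures jig y 59.6 against a nominal 60, so it is home. Knob at jig (42,153.5), θ≈0.12. The log stands away at x>146, y<0. I'll position shut fingers behind the knob, with the wide face (tool -x) along the push tangent.

```bash
cat > lev.py <<'E'
from plan import *
def tp(th,off,rad=.155,z=.114):
    # tool position behind knob at lever angle th: offset 'off' (m) backward along tangent; yaw=YAW+th
    p=np.array([.060-rad*np.sin(th)+off*np.cos(th), rad*np.cos(th)+off*np.sin(th), z]); w=toworld(p)
    return [*w,YAW+th]
E
python3 - <<'E'
from lev import *
a=tp(.117,.034,z=.2); b=tp(.117,.034)
plan([a,b],step=36)
E
```

```text
7
[{"dx":27.0,"dy":3.0,"dz":2.0,"turn":-0.03},{"dx":27.5,"dy":4.0,"dz":1.5,"turn":-0.031},{"dx":27.0,"dy":5.0,"dz":2.0,"turn":-0.03},{"dx":26.5,"dy":5.5,"dz":1.5,"turn":-0.03},{"dx":0.0,"dy":0.0,"dz":28.5,"turn":-0.0},{"dx":0.0,"dy":0.0,"dz":29.0,"turn":-0.0},{"dx":0.0,"dy":0.0,"dz":28.5,"turn":-0.0}]
end [0.58769979 0.23260716 0.12604232 0.19987742]
```

Call:
{"op": "send_rows", "data": {"series": [{"grip":0,"dx":27,"dy":3,"dz":2,"turn":-0.03},{"grip":0,"dx":27.5,"dy":4,"dz":1.5,"turn":-0.03},{"grip":0,"dx":27,"dy":5,"dz":2,"turn":-0.03},{"grip":0,"dx":26.5,"dy":5.5,"dz":1.5,"turn":-0.03},{"grip":0,"dx":0,"dy":0,"dz":0,"turn":0},{"grip":0,"dx":0,"dy":0,"dz":29,"turn":0},{"grip":0,"dx":0,"dy":0,"dz":29,"turn":0},{"grip":0,"dx":0,"dy":0,"dz":28,"turn":0},{"grip":0,"dx":0,"dy":0,"dz":0,"turn":0},{"grip":0,"dx":0,"dy":0,"dz":0,"turn":0}]}}

```text
clock: 18.0
tool_pos: [0.5852, 0.2319, 0.123]
eef_rot: [0.995, 0.099, -0.001, 0.001]
contact_force: [0.7, -0.3, -0.0]
opening: 0.008
```

```bash
python3 - <<'E'
from lev import *
p,M,st=pose(); print("jig",tojig(p[:3])*1000,p[3],st["q"],st["contact_force"])
print("target",tojig(np.array(tp(.117,.034)[:3]))*1000)
s=snapshot("side"); save("side13",s["img"][180:370,240:400],3.1)
plan([tp(t,.0235) for t in np.arange(.15,.6,.08)],step=60,rnd=.5)
E
```

```text
jig [ 72.87439639 157.54272719 111.01080166] 0.19932193904100143 [-0.46112642  0.84014011  0.01895629  1.65029358 -0.02265553  0.65424055
 -1.80192939] [ 0.70216598 -0.30269989 -0.04239852]
target [ 75.67389904 157.90924257 114.        ]
6
[{"dx":-14.0,"dy":-0.5,"dz":-2.0,"turn":-0.034},{"dx":-12.5,"dy":-1.5,"dz":0.0,"turn":-0.08},{"dx":-12.5,"dy":-1.0,"dz":0.0,"turn":-0.08},{"dx":-12.5,"dy":-1.5,"dz":0.0,"turn":-0.08},{"dx":-12.5,"dy":-1.5,"dz":0.0,"turn":-0.08},{"dx":-12.0,"dy":-1.5,"dz":0.0,"turn":-0.08}]
end [0.51276378 0.21299788 0.12618074 0.63335619]
```

View pics/side13.png

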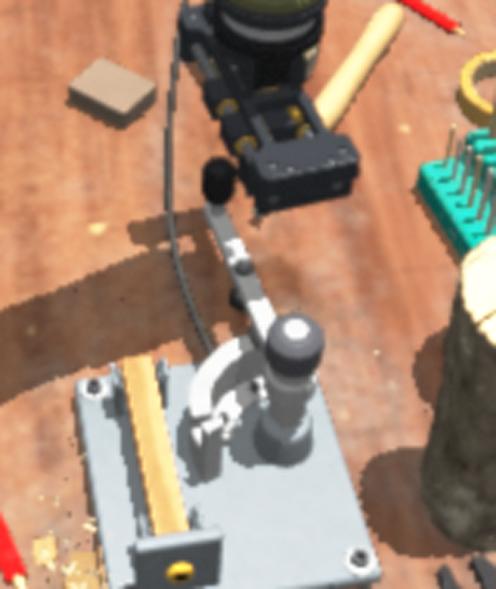

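Call:
{"op": "send_rows", "data": {"series": [{"grip":0,"dx":-7,"dy":-0.5,"dz":-2,"turn":-0.017},{"grip":0,"dx":-7,"dy":0,"dz":-1,"turn":-0.017},{"grip":0,"dx":-6,"dy":-0.5,"dz":0,"turn":-0.04},{"grip":0,"dx":-6.5,"dy":-1,"dz":0,"turn":-0.04},{"grip":0,"dx":-6,"dy":-0.5,"dz":0,"turn":-0.04},{"grip":0,"dx":-6.5,"dy":-0.5,"dz":0,"turn":-0.04}]}}

```text
clock: 18.65
tool_pos: [0.5487, 0.2268, 0.1278]
eef_rot: [0.98, 0.198, 0.002, -0.001]
contact_force: [5.9, 4.1, 2.6]
opening: 0.003
```

```bash
cat > lv.py <<'E'
from lev import *
import sys
p,M,st=pose(); j=tojig(p[:3])*1000; f=st["contact_force"]; th=p[3]-YAW
# implied lever angle from tool position with offset 22.5
d=j[:2]-[60,0]; r=np.hypot(*d); a=np.arctan2(-d[0],d[1]); off=22.5
print("t",st["clock"],"jig",np.round(j,1),"th_yaw %.3f"%th,"th_pos %.3f"%(a+np.arcsin(min(1,off/r))),"rad",round(np.sqrt(r*r-off*off),1))
t=np.array([np.cos(YAW+th),np.sin(YAW+th)]); n=np.array([-t[1],t[0]])
print("F tangential(back) %.1f radial %.1f z %.1f"%(f[:2]@t,f[:2]@n,f[2]))
if len(sys.argv)>1:
    a0,a1,da,off=map(float,sys.argv[1:5])
    plan([tp(t,off) for t in np.arange(a0,a1+1e-6,da)],step=60)
E
python3 lv.py .44 .68 .04 .0235
```

```text
t 18.65 jig [ 36.1 155.5 115.8] th_yaw 0.315 th_pos 0.296 rad 155.7
F tangential(back) 7.1 radial 1.5 z 2.6
8
[{"dx":-10.5,"dy":-0.5,"dz":1.0,"turn":-0.063},{"dx":-11.0,"dy":-1.5,"dz":1.0,"turn":-0.062},{"dx":-6.0,"dy":-1.0,"dz":0.0,"turn":-0.04},{"dx":-6.5,"dy":-1.0,"dz":0.0,"turn":-0.04},{"dx":-6.0,"dy":-0.5,"dz":0.0,"turn":-0.04},{"dx":-6.0,"dy":-1.0,"dz":0.0,"turn":-0.04},{"dx":-6.5,"dy":-1.0,"dz":0.0,"turn":-0.04},{"dx":-6.0,"dy":-0.5,"dz":0.0,"turn":-0.04}]
end [0.49542771 0.20220601 0.12576903 0.76290233]
```

Call:
{"op": "send_rows", "data": {"series": [{"grip":0,"dx":-5,"dy":-0.5,"dz":0,"turn":-0.03},{"grip":0,"dx":-5,"dy":-0.5,"dz":0,"turn":-0.03},{"grip":0,"dx":-5,"dy":-0.5,"dz":0,"turn":-0.03},{"grip":0,"dx":-5,"dy":-0.5,"dz":0,"turn":-0.03},{"grip":0,"dx":-5,"dy":-0.5,"dz":0,"turn":-0.03}]}}

```text
clock: 19.15
tool_pos: [0.5237, 0.2172, 0.1269]
eef_rot: [0.963, 0.27, 0.0, -0.0]
contact_force: [3.7, 4.5, 2.7]
opening: 0.006
```

```bash
python3 lv.py .5 .68 .03 .0235
```

```text
t 19.15 jig [ 10.4 147.9 114.9] th_yaw 0.464 th_pos 0.468 rad 154.4
F tangential(back) 5.5 radial 1.9 z 2.7
7
[{"dx":-4.0,"dy":-1.5,"dz":1.0,"turn":-0.036},{"dx":-4.5,"dy":-0.5,"dz":0.0,"turn":-0.03},{"dx":-5.0,"dy":-0.5,"dz":0.0,"turn":-0.03},{"dx":-4.5,"dy":-0.5,"dz":0.0,"turn":-0.03},{"dx":-4.5,"dy":-1.0,"dz":0.0,"turn":-0.03},{"dx":-4.5,"dy":-0.5,"dz":0.0,"turn":-0.03},{"dx":-5.0,"dy":-0.5,"dz":0.0,"turn":-0.03}]
end [0.49523939 0.20203157 0.12590262 0.76309387]
```

Call:
{"op": "send_rows", "data": {"series": [{"grip":0,"dx":-4.5,"dy":-0.5,"dz":0,"turn":-0.03},{"grip":0,"dx":-4.5,"dy":-0.5,"dz":0,"turn":-0.03},{"grip":0,"dx":-5,"dy":-0.5,"dz":0,"turn":-0.03},{"grip":0,"dx":-4.5,"dy":-0.5,"dz":0,"turn":-0.03},{"grip":0,"dx":-4.5,"dy":-1,"dz":0,"turn":-0.03},{"grip":0,"dx":-4.5,"dy":-0.5,"dz":0,"turn":-0.03},{"grip":0,"dx":-5,"dy":-0.5,"dz":0,"turn":-0.03}]}}

```text
clock: 19.85
tool_pos: [0.4956, 0.2008, 0.1267]
eef_rot: [0.929, 0.369, 0.0, -0.0]
contact_force: [1.6, 3.1, 3.1]
opening: 0.005
```

```bash
python3 lv.py .72 .93 .03 .0235
```

```text
t 19.85 jig [-18.9 134.  114.7] th_yaw 0.674 th_pos 0.678 rad 153.9
F tangential(back) 3.3 radial 1.2 z 3.1
8
[{"dx":-5.5,"dy":-2.0,"dz":0.5,"turn":-0.046},{"dx":-4.5,"dy":-0.5,"dz":0.0,"turn":-0.03},{"dx":-5.0,"dy":-1.0,"dz":0.0,"turn":-0.03},{"dx":-4.5,"dy":-0.5,"dz":0.0,"turn":-0.03},{"dx":-4.5,"dy":-0.5,"dz":0.0,"turn":-0.03},{"dx":-5.0,"dy":-0.5,"dz":0.0,"turn":-0.03},{"dx":-4.5,"dy":-1.0,"dz":0.0,"turn":-0.03},{"dx":-4.5,"dy":-0.5,"dz":0.0,"turn":-0.03}]
end [0.46638545 0.17607446 0.12622549 1.01254796]
```

Call:
{"op": "send_rows", "data": {"series": [{"grip":0,"dx":-4.5,"dy":-1,"dz":0,"turn":-0.03},{"grip":0,"dx":-4.5,"dy":-1,"dz":0,"turn":-0.03},{"grip":0,"dx":-5,"dy":-1,"dz":0,"turn":-0.03},{"grip":0,"dx":-4.5,"dy":-0.5,"dz":0,"turn":-0.03},{"grip":0,"dx":-4.5,"dy":-0.5,"dz":0,"turn":-0.03},{"grip":0,"dx":-5,"dy":-0.5,"dz":0,"turn":-0.03},{"grip":0,"dx":-4.5,"dy":-1,"dz":0,"turn":-0.03}]}}

```text
clock: 20.55
tool_pos: [0.4718, 0.1807, 0.1272]
eef_rot: [0.886, 0.464, 0.002, -0.0]
contact_force: [7.2, 2.9, 1.8]
opening: 0.005
```

```bash
python3 lv.py .93 1.11 .03 .0235; python3 -c "
from h import *
s=snapshot('side'); save('side14',s['img'][180:370,220:380],3.1)"
```

```text
t 20.55 jig [-44.3 115.9 115.2] th_yaw 0.883 th_pos 0.877 rad 154.3
F tangential(back) 6.5 radial -4.3 z 1.8
7
[{"dx":-7.0,"dy":-2.0,"dz":1.0,"turn":-0.047},{"dx":-5.0,"dy":-0.5,"dz":0.0,"turn":-0.03},{"dx":-4.5,"dy":-0.5,"dz":0.0,"turn":-0.03},{"dx":-4.5,"dy":-0.5,"dz":0.0,"turn":-0.03},{"dx":-5.0,"dy":-1.0,"dz":0.0,"turn":-0.03},{"dx":-4.5,"dy":-0.5,"dz":0.0,"turn":-0.03},{"dx":-4.5,"dy":-0.5,"dz":0.0,"turn":-0.03}]
end [0.45011843 0.15298813 0.12617756 1.19314219]
```

View pics/side14.png

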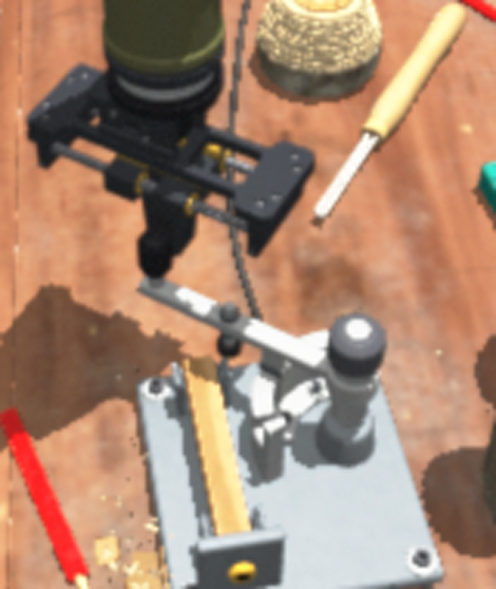

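The lever follows, with the knob at (152,265) just ahead of the fingers. The ramp seems to be starting; continuing.

Call:
{"op": "send_rows", "data": {"series": [{"grip":0,"dx":-5,"dy":-1,"dz":0,"turn":-0.03},{"grip":0,"dx":-5,"dy":-1,"dz":0,"turn":-0.03},{"grip":0,"dx":-5,"dy":-0.5,"dz":0,"turn":-0.03},{"grip":0,"dx":-4.5,"dy":-1,"dz":0,"turn":-0.03},{"grip":0,"dx":-5,"dy":-0.5,"dz":0,"turn":-0.03}]}}

```text
clock: 21.1
tool_pos: [0.4585, 0.166, 0.1284]
eef_rot: [0.848, 0.531, 0.007, -0.001]
contact_force: [7.2, 8.4, 6.9]
opening: 0.005
```

```bash
python3 lv.py 1.06 1.21 .03 .0235
```

```text
t 21.1 jig [-58.8 102.3 116.4] th_yaw 1.035 th_pos 1.004 rad 155.2
F tangential(back) 10.7 radial -2.8 z 6.9
6
[{"dx":-7.5,"dy":-1.0,"dz":2.5,"turn":-0.025},{"dx":-5.0,"dy":-1.0,"dz":0.0,"turn":-0.03},{"dx":-4.5,"dy":-0.5,"dz":0.0,"turn":-0.03},{"dx":-4.5,"dy":-0.5,"dz":0.0,"turn":-0.03},{"dx":-5.0,"dy":-0.5,"dz":0.0,"turn":-0.03},{"dx":-4.5,"dy":-1.0,"dz":0.0,"turn":-0.03}]
end [0.44264774 0.13905811 0.12591219 1.29347749]
```

Call:
{"op": "send_rows", "data": {"series": [{"grip":0,"dx":-5,"dy":-0.5,"dz":0,"turn":-0.025},{"grip":0,"dx":-4.5,"dy":-0.5,"dz":0,"turn":-0.028},{"grip":0,"dx":-4.5,"dy":-0.5,"dz":0,"turn":-0.028},{"grip":0,"dx":-4.5,"dy":-0.5,"dz":0,"turn":-0.028},{"grip":0,"dx":-4.5,"dy":-0.5,"dz":0,"turn":-0.028}]}}

```text
clock: 21.6
tool_pos: [0.446, 0.1468, 0.1283]
eef_rot: [0.809, 0.588, 0.006, -0.001]
contact_force: [3.8, 9.6, 7.0]
opening: 0.007
```

```bash
python3 lv.py 1.2 1.35 .03 .0235
```

```text
t 21.6 jig [-72.8  84.3 116.3] th_yaw 1.174 th_pos 1.149 rad 155.7
F tangential(back) 10.3 radial -0.7 z 7.0
6
[{"dx":-7.0,"dy":-0.5,"dz":2.5,"turn":-0.026},{"dx":-4.5,"dy":-0.5,"dz":0.0,"turn":-0.03},{"dx":-4.5,"dy":-1.0,"dz":0.0,"turn":-0.03},{"dx":-5.0,"dy":-0.5,"dz":0.0,"turn":-0.03},{"dx":-4.5,"dy":-0.5,"dz":0.0,"turn":-0.03},{"dx":-4.5,"dy":-0.5,"dz":0.0,"turn":-0.03}]
end [0.43529412 0.11862123 0.12584009 1.43338087]
```

Call:
{"op": "send_rows", "data": {"series": [{"grip":0,"dx":-5,"dy":-0.5,"dz":0,"turn":-0.025},{"grip":0,"dx":-4.5,"dy":-0.5,"dz":0,"turn":-0.028},{"grip":0,"dx":-4.5,"dy":-0.5,"dz":0,"turn":-0.028},{"grip":0,"dx":-4.5,"dy":-0.5,"dz":0,"turn":-0.028}]}}

```text
clock: 22.0
tool_pos: [0.4368, 0.1272, 0.1276]
eef_rot: [0.776, 0.631, 0.003, -0.001]
contact_force: [4.3, 3.0, 1.8]
opening: 0.008
```

```bash
python3 lv.py 1.32 1.4 .03 .0235
```

```text
t 22.0 jig [-83.6  65.4 115.6] th_yaw 1.283 th_pos 1.286 rad 156.2
F tangential(back) 3.8 radial -3.6 z 1.8
3
[{"dx":-4.0,"dy":0.5,"dz":1.5,"turn":-0.037},{"dx":-5.0,"dy":-0.5,"dz":0.0,"turn":-0.03},{"dx":-4.5,"dy":-1.0,"dz":0.0,"turn":-0.03}]
end [0.43358081 0.11399521 0.12608116 1.46261168]
```

Force has fallen to about 4 N, so it's on the crest. Smaller steps now.

Call:
{"op": "send_rows", "data": {"series": [{"grip":0,"dx":-4,"dy":0,"dz":0,"turn":-0.025},{"grip":0,"dx":-4,"dy":-0.5,"dz":0,"turn":-0.025},{"grip":0,"dx":-4,"dy":-0.5,"dz":0,"turn":-0.025}]}}

```text
clock: 22.3
tool_pos: [0.4319, 0.1126, 0.1269]
eef_rot: [0.752, 0.659, 0.0, -0.0]
contact_force: [3.1, 3.9, 1.2]
opening: 0.006
```

```bash
python3 lv.py; python3 -c "
from h import *
s=snapshot('side'); save('side15',s['img'][180:370,220:380],3.1)"
```

```text
t 22.3 jig [-89.8  51.4 114.9] th_yaw 1.355 th_pos 1.383 rad 156.7
F tangential(back) 4.3 radial -2.6 z 1.2
```

View pics/side15.png

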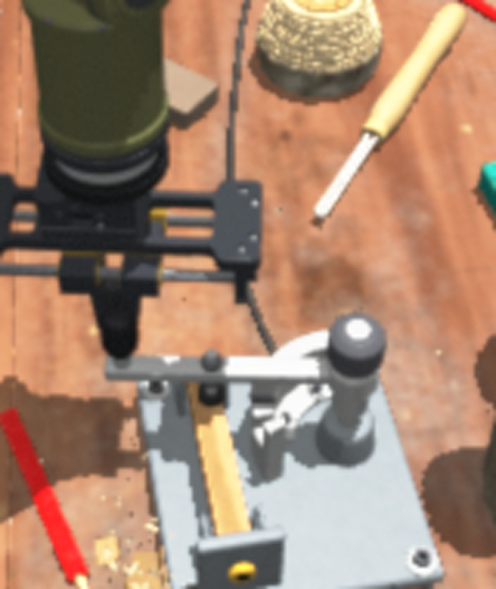

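The lever is over the blank, its foot at (212,390) still raised. Continuing in small steps.

Call:
{"op": "send_rows", "data": {"series": [{"grip":0,"dx":-3,"dy":0.5,"dz":0,"turn":-0.028},{"grip":0,"dx":-3,"dy":0.5,"dz":0,"turn":-0.028}]}}

```text
clock: 22.55
tool_pos: [0.4313, 0.1064, 0.1265]
eef_rot: [0.734, 0.68, -0.001, -0.001]
contact_force: [-1.2, 4.6, 0.5]
opening: 0.006
```

Call:
{"op": "send_rows", "data": {"series": [{"grip":0,"dx":-3,"dy":0,"dz":0,"turn":-0.02},{"grip":0,"dx":-3,"dy":0,"dz":0,"turn":-0.02}]}}

```text
clock: 22.75
tool_pos: [0.4308, 0.0996, 0.1263]
eef_rot: [0.72, 0.693, -0.001, -0.001]
contact_force: [-2.0, 4.3, -0.0]
opening: 0.004
```

```bash
python3 lv.py
```

```text
t 22.75 jig [-91.9  38.4 114.3] th_yaw 1.450 th_pos 1.467 rad 155.1
F tangential(back) 4.2 radial 2.2 z -0.0
```

Call:
{"op": "send_rows", "data": {"series": [{"grip":0,"dx":-3,"dy":0,"dz":0,"turn":-0.02},{"grip":0,"dx":-3,"dy":-0.5,"dz":0,"turn":-0.02}]}}

```text
clock: 22.95
tool_pos: [0.4305, 0.0938, 0.1264]
eef_rot: [0.706, 0.708, -0.001, -0.0]
contact_force: [-1.7, 2.9, -0.4]
opening: 0.004
```

Call:
{"op": "send_rows", "data": {"series": [{"grip":0,"dx":-3,"dy":0,"dz":0,"turn":-0.02}]}}

```text
clock: 23.05
tool_pos: [0.4307, 0.0905, 0.1265]
eef_rot: [0.699, 0.715, -0.001, -0.0]
contact_force: [-3.3, 3.5, -0.2]
opening: 0.0
```

Call:
{"op": "send_rows", "data": {"series": [{"grip":0,"dx":-2,"dy":0,"dz":0,"turn":-0.02}]}}

```text
clock: 23.15
tool_pos: [0.431, 0.0886, 0.1265]
eef_rot: [0.692, 0.722, -0.001, -0.0]
contact_force: [-2.5, 3.4, 0.2]
opening: 0.001
```

```bash
python3 lv.py
```

```text
t 23.15 jig [-92.6  27.5 114.5] th_yaw 1.529 th_pos 1.538 rad 153.4
F tangential(back) 3.6 radial 2.4 z 0.2
```

Call:
{"op": "send_rows", "data": {"series": [{"grip":0,"dx":-2,"dy":-0.5,"dz":0,"turn":-0.013}]}}

```text
clock: 23.25
tool_pos: [0.4309, 0.0871, 0.1266]
eef_rot: [0.688, 0.726, -0.0, -0.0]
contact_force: [-3.0, 3.6, -0.5]
opening: 0.007
```

Call:
{"op": "send_rows", "data": {"series": [{"grip":0,"dx":-2,"dy":-0.5,"dz":0,"turn":-0.013}]}}

```text
clock: 23.35
tool_pos: [0.4307, 0.0851, 0.1267]
eef_rot: [0.683, 0.73, -0.0, -0.0]
contact_force: [-1.9, 3.0, -1.1]
opening: 0.006
```

Call:
{"op": "send_rows", "data": {"series": [{"grip":0,"dx":-2,"dy":-0.5,"dz":0,"turn":-0.013}]}}

```text
clock: 23.45
tool_pos: [0.4307, 0.0825, 0.1267]
eef_rot: [0.678, 0.735, -0.0, 0.0]
contact_force: [0.5, -0.5, 0.3]
opening: 0.005
```

Call:
{"op": "send_rows", "data": {"series": [{"grip":0,"dx":-2,"dy":-0.5,"dz":0,"turn":-0.013}]}}

```text
clock: 23.55
tool_pos: [0.4306, 0.0799, 0.1268]
eef_rot: [0.674, 0.739, -0.0, 0.001]
contact_force: [-0.4, -0.7, 0.8]
opening: 0.005
```

```bash
python3 lv.py
```

```text
t 23.55 jig [-93.7  18.9 114.8] th_yaw 1.580 th_pos 1.594 rad 153.2
F tangential(back) -0.6 radial 0.4 z 0.8
```

Contact force vanished at 23.45 s, so the lever has snapped ahead. I'll stop and look.

```bash
cat > lk.py <<'E'
from lev import *
s=snapshot('side'); import sys; save(sys.argv[1],s['img'][200:390,220:380],3.1)
J=tojig(cloud(s))*1000; hsv=cv2.cvtColor(s["img"],cv2.COLOR_RGB2HSV)
d=J[...,:2]-[60,0]; r=np.hypot(d[...,0],d[...,1]); a=np.arctan2(-d[...,0],d[...,1])
m=(r>70)&(r<138)&(abs(a-1.6)<.35)&(J[...,2]>72)&(J[...,2]<112)&(hsv[...,2]>110)&(hsv[...,1]<60)
for r0 in(70,80,104,114,124,):
    q=m&(r>=r0)&(r<r0+10)
    if q.sum()>3: print(r0,q.sum(),"ang %.3f"%np.median(a[q]),"z med %.1f"%np.median(J[q][:,2]))
k=(r>140)&(r<172)&(abs(a-1.65)<.25)&(J[...,2]>90)&(J[...,2]<150)&(hsv[...,2]<90)
print("knob pts",k.sum(),"zmax",np.nanpercentile(J[k][:,2],97) if k.any() else '')
E
python3 lk.py side16
```

```text
70 37 ang 1.728 z med 87.4
80 37 ang 1.763 z med 88.1
104 41 ang 1.731 z med 87.7
114 37 ang 1.717 z med 87.3
124 39 ang 1.728 z med 87.7
knob pts 317 zmax 146.19378112579645
```

View pics/side16.png

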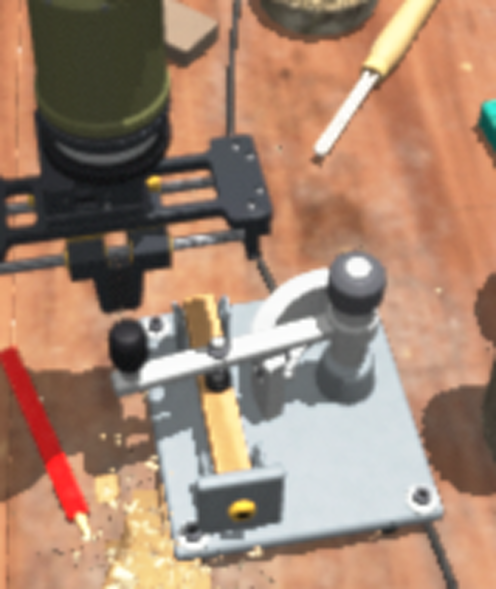

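The lever has dropped: angle ≈1.73, bar top at z 87.6 against about 91.7 parked (4 mm lower, as expected), foot on the blank. Backing away and up for the final check.

Call:
{"op": "send_rows", "data": {"series": [{"grip":0,"dx":8,"dy":0,"dz":-5,"turn":0},{"grip":0,"dx":15,"dy":0,"dz":-25,"turn":0},{"grip":0,"dx":15,"dy":0,"dz":-40,"turn":0},{"grip":0,"dx":30,"dy":0,"dz":-40,"turn":0},{"grip":0,"dx":40,"dy":0,"dz":-30,"turn":0},{"grip":0,"dx":40,"dy":0,"dz":0,"turn":0},{"grip":0,"dx":0,"dy":0,"dz":0,"turn":0},{"grip":0,"dx":0,"dy":0,"dz":0,"turn":0}]}}

```text
clock: 24.4
tool_pos: [0.4159, 0.2294, 0.267]
eef_rot: [0.673, 0.74, 0.0, 0.0]
contact_force: [0.9, -0.5, -0.9]
opening: 0.005
```

```bash
python3 lk.py side17; python3 - <<'E'
from chk import *
import pickle
report("side",35,75)
s=snapshot("top"); save("top17",s["img"],1.4); T=pickle.load(open("top0.pkl","rb")); W0=cloud(T);W=cloud(s)
for t in("sanding_block","pencil"):
    for nm,S,w in(("before",T,W0),("now",s,W)):
        try:
            r=regions_of(S,t)[0]; print(t,nm,r["extent"],np.round(np.nanmedian(w[r["pixels"]],0),3))
        except Exception as e: print(t,nm,e)
print(get_state()["contact_force"],get_state()["qd"].max())
E
```

```text
70 37 ang 1.734 z med 87.1
80 37 ang 1.758 z med 87.6
104 40 ang 1.737 z med 87.8
114 39 ang 1.734 z med 87.5
124 44 ang 1.735 z med 87.0
knob pts 175 zmax 139.0396770316635
side -90 97 x [-45.5 -25.5] z [51.4 53.  54.5]
side -60 145 x [-45.6 -25.7] z [50.7 53.  54.6]
side -30 65 x [-45.6 -25.7] z [46.8 52.6 54.9]
side 0 41 x [-45.4 -25.2] z [50.4 53.3 54.6]
side 30 124 x [-45.2 -24.1] z [50.1 53.  54.7]
side y ext [-78.1  60.1]
sanding_block before only the last four pictures can be asked about
sanding_block now [213.7, 228.2, 242.6, 260.2] [0.49  0.469 0.024]
pencil before only the last four pictures can be asked about
pencil now [359.3, 256.2, 411.5, 283.4] [0.367 0.07  0.007]
[-0.79613766 -1.15550991 -0.63729815] 0.0007853552381429796
```

View pics/side17.png

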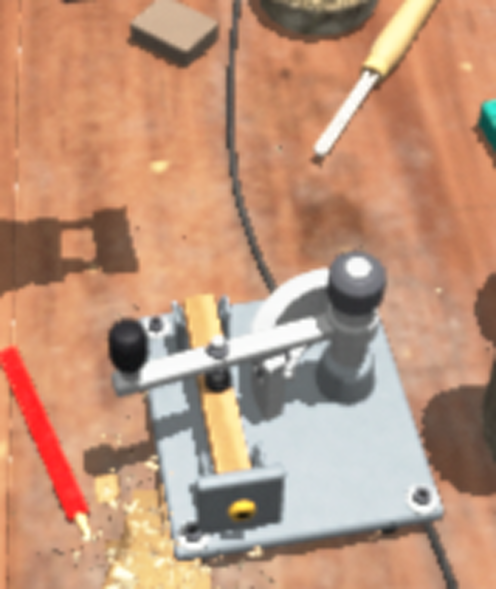

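View pics/top17.png

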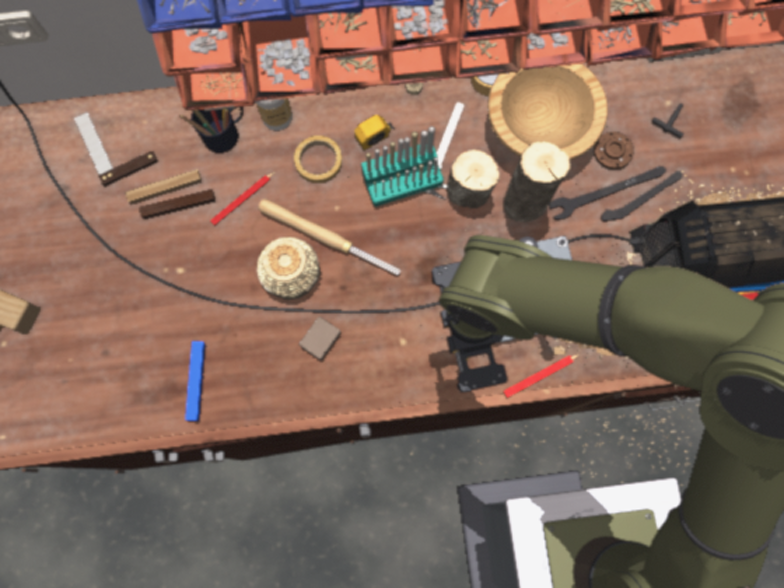

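Blank end at y 60.1 (home), lever down at 1.735, bystanders unmoved, robot clear. Handing in.

```bash
python3 -c "
from plant import *
print(finish_job())"
```

```text
the job is handed in; nothing more can be done
None
```

The pen blank is home on the rail with the clamp lever dropped into its notch on top of it. I handed the job in at about 24.5 s; no verdict is reported.

**What I did**
- **Grip:** I held the blank near its jig +y end instead of the middle. The gripper's 187 mm crossbar would have hit the spring cap with any grip between the cheeks.
- **Home:** I laid the blank between the cheeks about 16 mm short, then pushed its end face with shut fingers. It stopped against the end plate at about 7 N.
- **Lever:** I pushed the knob from the side along its arc, at about 10–11 N on the ramp. I stopped when the lever snapped ahead and contact was lost, so the arm never pressed it against the far wall.

**Last checks (side camera, robot clear)**

| Check | Measured | Expected |
|---|---|---|
| Blank's outer end, jig y | 60.1 mm (59.6 mm before clamping) | 60 mm |
| Blank's top, jig z | about 53 mm | 54 mm |
| Lever angle | 1.735 rad | wall at 1.31–1.88 rad |
| Bar height against parked | about 4 mm lower | about 4 mm lower |

- **Not seen directly:** the contact at the end plate itself, because the plate hides it in the side view. I judged it from the force rise and the blank's other end.
- **Bystanders:** the sanding block and pencil are within about 1 mm of where they started, which is within measuring error.
- **Checks that fell short:** a before-and-after network comparison of the bystanders was refused because the first pictures were too old. I compared with the first readings instead. The top camera could not see the clamped blank because the arm was in the way.

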